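# Clamp the copper cups for engraving, lug to the arrow

### The arm

A 6-joint arm with a two-finger parallel gripper is mounted at the origin on the work surface. World frame = base frame: x ahead of the robot, y to its left, z up, the work surface at z = 0. Lengths are in m, angles in degrees, forces in N, time in s.
With the tool pointing down it reaches from about 0.35 to 0.975 m from the base axis. Payload 4.9 kg.
Tool frame: the origin (TCP) lies where the fingers leave the gripper's body, on its centre line; the fingertips stand 73 mm ahead of it and the grasp point (between the pads) lies 54 mm ahead of it (env.grip_point_offset is the z of the grasp point in the tool frame, in m); z points along the fingers, y is the line along which they close (so a half turn about z gives the same grasp; the last joint's range is limited). The gripper opens to 85 mm and grips with 20 to 120 N. Pads are 22 mm wide; open, the fingers measure 114 mm over their backs; the gripper's body (76 mm by 85 mm) begins 54 mm behind the grasp point. The pads swing forward as they close: fully open they stand 13 mm farther back than shut.
Start: joints at [62.395, 3.019, 92.412, -0, 84.569, -6.818], TCP at [0.222, 0.584, 0.304] pointing down, gripper open.
Joint ranges: [-172.51, 172.51], [-57.92, 126.97], [3.15, 148.05], [-58.71, 238.71], [5.1, 150.11], [-179.66, 179.66]. Speed limits (degrees/s): [147.25, 147.25, 180, 180, 180, 180].

### API

Orientations are given as [roll, pitch, yaw] about the fixed x, y, z axes, in that order (R = Rz(yaw) Ry(pitch) Rx(roll)).
In Python, from rig import env gives the robot as it stands. The module is installed in compiled form; this text tells all that it offers.
- The arm moves only by the tool send_rows, never from a script. Its argument "plan" is text: rows parted by semicolons, each of 7 numbers parted by spaces: the turn, a rotation vector about the world's x, y, z scaled (see below), then the shift along the world's x, y, z scaled (see below), then the opening, from -1 (shut) to 1 (fully open). A call has exactly 10 rows; each row is the pose to reach, as a shift and turn from the pose commanded when the call began; what a row does not reach only later rows make up. The controller multiplies each number of a shift by 100 mm and each number of a turn by 0.5 rad. A row lasts 1/12 s, in which the tool goes at most 41.7 mm and 7.16 degrees, less where a joint would pass 70% of its speed; a pose out of reach is approached as far as the arm can. A call with a number of a shift or a turn outside -1 to 1 is refused whole. A call with a gripper value outside its range is refused whole. The fingers move at their own pace and stop on an object; "grip_force" is the grip in N (left out, the last holds). Time passes only in rows, so rows that repeat a pose let the fingers close, or fill a call up. It gives the time, the measured TCP pose, the force, the opening and the grip force at its end, in the units of the state.
- env.observe(): the state, without advancing time (a new reading comes with each control period).
- env.get_image(name): name is "scene" or "top" or "wrist"; returns the picture (384x512x3 uint8, red, green, blue); there is no depth.
- env.camera_model(name): a dict with "intrinsics" (3x3 intrinsics, pixels), "camera_from_world" (4x4, takes a point from world to camera coordinates); the wrist camera has in their place "T_tool_cam" (4x4, takes a point from camera to tool coordinates, whose origin is the TCP and whose axes are the flange's). Camera axes: x right, y up, looking along -z (the intrinsics and any distortion apply to the point x, -y, -z); pixel columns grow to the right and rows downward; lengths in m; the calibration is good to about 2 mm. A picture is of the moment at which its call begins: read the wrist's pose just before it. camera_model takes no time and is no camera call.
- env.sign_off(): hands the job in; it is judged then, once.
The state is a dict: "clock": time; "qpos": joint angles; "dq": joint speeds; "tau": joint torques, N m; "ee_pos": TCP position; "eef_rot": TCP orientation; "contact_force": force on the tool from outside, world axes, zero at the start; "moment": the same for the moment, N m; "gripper_width": opening from 0.0 (shut) to 1.0 (fully open); "grasp_force": force on a finger pad.
Only numpy, scipy, OpenCV 4.12 (cv2) and the standard library are available. Lean on these libraries where they do the work, as an engineer would, in place of code of your own. Each camera call takes 0.05 s, during which the arm holds its last target. There are 200 camera calls.

### The job

Get the small copper cups (two or three are out) ready for engraving: set each one upright and fully home in the recess of a holding block of its own, any block, turned so that its lug is right over the block's steel arrow mark, and swing that block's clamp lever shut over it. At the end the levers of all three blocks must be fully shut, also on a block left empty; leave the other tools on the bench where they are.

Things in the scene. Friction and masses are not known exactly. Their poses are not given: they have to be found in the camera images.
- block_a: Holding block A, fixed: pale oak, spans x -81 to +51, y -40 to +40 mm, 25 mm high. Origin underneath, below the centre of its recess (43.5 mm across, 6 mm deep, floor at z = 19 mm: a cup fully home has its origin there). Lever hinge post, 18 mm thick, at x = -60, y = 0. Its mark lies along its +x.
- mark_a (a point): Point on the pointer mark, 34 mm out from the recess centre, on the block's top face: the mark is a flat dark steel arrow that points at the recess. When a cup is set right, the tip of its lug is straight above this point.
- lever_a (a joint): That block's clamp lever: steel bar 16 mm wide, 66 to 74 mm above the bench, swinging level about the hinge post. 0 = shut: along the block's +x, over the recess, 3 mm above a seated cup. Grows as it opens, clockwise from above (towards the block's -y), to a stop at 1.8 rad; stays where left (about 1 N at the knob). Below about 1.2 rad it blocks the recess.
- knob_a (a point): Centre of the top of that lever's upright round steel knob, 90 mm above the bench; knob 16 mm thick, 16 mm tall, 62 mm from the hinge axis, so right over the recess when shut. Can be pinched from above or pushed.
- block_b: Holding block B, fixed: pale oak, spans x -81 to +51, y -40 to +40 mm, 25 mm high. Origin underneath, below the centre of its recess (43.5 mm across, 6 mm deep, floor at z = 19 mm: a cup fully home has its origin there). Lever hinge post, 18 mm thick, at x = -60, y = 0. Its mark lies 0.70 rad anticlockwise from above of its +x.
- mark_b (a point): Point on the pointer mark, 34 mm out from the recess centre, on the block's top face: the mark is a flat dark steel arrow that points at the recess. When a cup is set right, the tip of its lug is straight above this point.
- lever_b (a joint): That block's clamp lever: steel bar 16 mm wide, 66 to 74 mm above the bench, swinging level about the hinge post. 0 = shut: along the block's +x, over the recess, 3 mm above a seated cup. Grows as it opens, clockwise from above (towards the block's -y), to a stop at 1.8 rad; stays where left (about 1 N at the knob). Below about 1.2 rad it blocks the recess.
- knob_b (a point): Centre of the top of that lever's upright round steel knob, 90 mm above the bench; knob 16 mm thick, 16 mm tall, 62 mm from the hinge axis, so right over the recess when shut. Can be pinched from above or pushed.
- block_c: Holding block C, fixed: pale oak, spans x -81 to +51, y -40 to +40 mm, 25 mm high. Origin underneath, below the centre of its recess (43.5 mm across, 6 mm deep, floor at z = 19 mm: a cup fully home has its origin there). Lever hinge post, 18 mm thick, at x = -60, y = 0. Its mark lies 0.70 rad clockwise from above of its +x.
- mark_c (a point): Point on the pointer mark, 34 mm out from the recess centre, on the block's top face: the mark is a flat dark steel arrow that points at the recess. When a cup is set right, the tip of its lug is straight above this point.
- lever_c (a joint): That block's clamp lever: steel bar 16 mm wide, 66 to 74 mm above the bench, swinging level about the hinge post. 0 = shut: along the block's +x, over the recess, 3 mm above a seated cup. Grows as it opens, clockwise from above (towards the block's -y), to a stop at 1.8 rad; stays where left (about 1 N at the knob). Below about 1.2 rad it blocks the recess.
- knob_c (a point): Centre of the top of that lever's upright round steel knob, 90 mm above the bench; knob 16 mm thick, 16 mm tall, 62 mm from the hinge axis, so right over the recess when shut. Can be pinched from above or pushed.
- cup_1: Small open copper cup (may be absent), 40 mm outside, 44 mm tall, foot tapering to 32 mm in the lowest 6 mm, wall 3 mm, 90 g. Origin at the centre of its underside, z up to the mouth, x towards its lug. Starts upright on the bench.
- lug_1 (a point): Outer tip of that cup's one flat lug: 6 mm wide, from 34 to 44 mm above the cup's underside, its tip 34 mm from the cup's axis (along the cup's x).
- cup_2: Small open copper cup (may be absent), 40 mm outside, 44 mm tall, foot tapering to 32 mm in the lowest 6 mm, wall 3 mm, 90 g. Origin at the centre of its underside, z up to the mouth, x towards its lug. Starts upright on the bench.
- lug_2 (a point): Outer tip of that cup's one flat lug: 6 mm wide, from 34 to 44 mm above the cup's underside, its tip 34 mm from the cup's axis (along the cup's x).
- cup_3: Small open copper cup (may be absent), 40 mm outside, 44 mm tall, foot tapering to 32 mm in the lowest 6 mm, wall 3 mm, 90 g. Origin at the centre of its underside, z up to the mouth, x towards its lug. Starts upright on the bench.
- lug_3 (a point): Outer tip of that cup's one flat lug: 6 mm wide, from 34 to 44 mm above the cup's underside, its tip 34 mm from the cup's axis (along the cup's x).
- tweezers: Bystander: steel tweezers, 114 mm long, 5 mm high, lying on the bench. Origin near its middle, underneath.
- file: Bystander: needle file with a wooden handle, 135 mm long, 12 mm thick, lying on the bench. Origin near its middle, underneath.
- spool: Bystander: standing copper wire spool, 48 mm across, 32 mm tall. Origin at the centre of its underside.
- flux_jar: Bystander: glass jar with a steel cap, 56 mm across, 70 mm tall. Origin at the centre of its underside.
- mallet: Bystander: mallet, 180 mm long, lying. Origin near its middle, underneath.
There are look-alikes about, which are no part of the job. What is shaped like the cup_2 but yellow is not meant.

How it is judged:
By the outcome, as a careful person would: the job done as asked, in the order asked, and still so for the second after the job is handed in, with the robot touching nothing.
Of cup_1, cup_2, cup_3 only 2 to 3 are there at a start; the rules pass over those that are not, and their reading is None.
At some moment in a run one of cup_1, cup_2, cup_3 may be knocked a few centimetres aside while the robot is not near it.
It also fails if it takes over 210 s, if anything falls off the work surface, if the arm or the gripper's body presses on something with over 40 N, if the wrist force passes 120 N, or if a joint passes its speed limit or range.

## Working session

There is one attempt and no reset: what is moved stays moved. The work goes in short steps, Python scripts to look and compute and a tool call to move; the robot and the scene stay as the last step left them, time stands still between calls to the robot, and variables do not carry over. Pictures are saved under pics/ and viewed, at most 14 in all, crops included, and the job is handed in when it is done.

Besides the shell and the picture viewer there is one more tool, called after "Emit:" by a JSON object that holds its "api" and its "payload", one argument or row to a line. send_rows: Moves the arm, as the interface text tells. Shifts and turns lie within -1 to 1; 1 stands for 100 mm of shift or 0.5 rad of turn. Its arguments: {"type":"object","properties":{"plan":{"type":"string"},"grip_force":{"type":"number"}},"required":["plan"]}

```bash
mkdir -p pics; python3 - <<'E'
from rig import env
import cv2,numpy as np
for n in("top","scene","wrist"):
    im=env.get_image(n);cv2.imwrite(f"pics/{n}0.png",im[:,:,::-1])
    m=env.camera_model(n);print(n,{k:np.round(v,4).tolist() if not isinstance(v,str) else v for k,v in m.items()})
print(env.observe())
E
```

```text
top {'intrinsics': [[435.8301, 0.0, 251.5307], [0.0, 435.8301, 197.0727], [0.0, 0.0, 1.0]], 'camera_from_world': [[0.006, -1.0, -0.0065, 0.035], [0.9947, 0.0053, 0.1031, -0.5919], [-0.1031, -0.0071, 0.9946, -1.1967], [0.0, 0.0, 0.0, 1.0]]}
scene {'intrinsics': [[460.3859, 0.0, 253.3512], [0.0, 460.3859, 188.6901], [0.0, 0.0, 1.0]], 'camera_from_world': [[0.7957, 0.6056, -0.0102, -0.4883], [-0.4562, 0.6103, 0.6476, 0.1984], [0.3985, -0.5106, 0.7619, -1.384], [0.0, 0.0, 0.0, 1.0]]}
wrist {'intrinsics': [[265.0419, 0.0, 254.2962], [0.0, 265.0419, 189.6435], [0.0, 0.0, 1.0]], 'T_tool_cam': [[-0.0004, 0.9522, 0.3054, 0.077], [1.0, 0.0005, -0.0001, -0.0002], [-0.0003, 0.3054, -0.9522, -0.0695], [0.0, 0.0, 0.0, 1.0]]}
{'clock': 0.15, 'qpos': array([ 6.23950485e+01,  3.04815828e+00,  9.24725999e+01,  6.93512573e-04,
        8.45693317e+01, -6.81724986e+00]), 'dq': array([ 2.25966172e-04, -7.86119720e-03, -3.25449712e-01,  1.84959493e-02,
        1.42611005e-01,  6.85041421e-02]), 'tau': array([ 9.48029674e-05, -3.94238770e+01, -3.70723629e+01, -1.24755106e-04,
        4.66372803e-03, -1.23452395e-05]), 'ee_pos': array([0.22163399, 0.5839932 , 0.30296463]), 'eef_rot': array([-1.79910629e+02, -1.13793490e-02,  1.59212223e+02]), 'contact_force': array([-0.24552261,  0.57620602,  0.69659741]), 'moment': array([ 0.06264968, -0.06254826, -0.00430372]), 'grasp_force': 0.0, 'gripper_width': 0.9976364996387209}
```

View pics/top0.png

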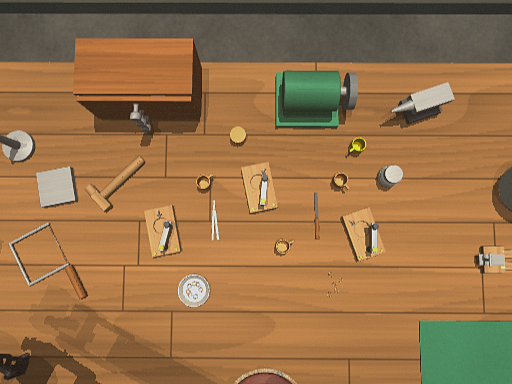

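View pics/scene0.png

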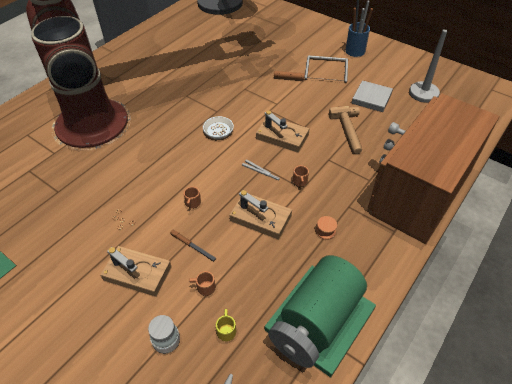

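Top view: the cup-shaped things are at (204,183), (340,181), (282,246), all copper, and (358,146), which is yellow and so not meant. The blocks are at (259,188), (162,232) and (364,235). I'll confirm this in one enlarged crop.

```bash
cat > h.py <<'E'
import numpy as np,cv2
from rig import env
from scipy.spatial.transform import Rotation as R
def ray(n,px,st=None):
    m=env.camera_model(n);K=m['intrinsics']
    px=np.atleast_2d(np.asarray(px,float));
    d=np.c_[(px[:,0]-K[0][2])/K[0][0],-(px[:,1]-K[1][2])/K[1][1],-np.ones(len(px))]
    if n=='wrist':
        T=np.eye(4);T[:3,:3]=R.from_euler('xyz',st['eef_rot'],degrees=True).as_matrix();T[:3,3]=st['ee_pos']
        T=T@np.array(m['T_tool_cam'])
    else: T=np.linalg.inv(np.array(m['camera_from_world']))
    return T[:3,3],d@T[:3,:3].T
def plane(n,px,z,st=None):
    o,d=ray(n,px,st);return (o+d*((z-o[2])/d[:,2])[:,None])[:,:2]
E
python3 - <<'E'
from h import *
im=cv2.imread('pics/top0.png')
b=[]
for c in [(162,232),(259,188),(364,235),(204,183),(340,181),(282,246)]:
    x,y=c;b.append(cv2.resize(im[y-30:y+30,x-30:x+30],(260,260),interpolation=cv2.INTER_CUBIC))
cv2.imwrite('pics/crop.png',np.vstack([np.hstack(b[:3]),np.hstack(b[3:])]))
print(plane('top',[(204,183),(340,181),(282,246),(358,146)],.04).round(3).tolist());print(plane('top',[(162,232),(259,188),(364,235)],.025).round(3).tolist())
E
```

```text
[[0.63, 0.172], [0.637, -0.209], [0.455, -0.047], [0.737, -0.262]]
[[0.492, 0.289], [0.618, 0.017], [0.487, -0.277]]
```

View pics/crop.png

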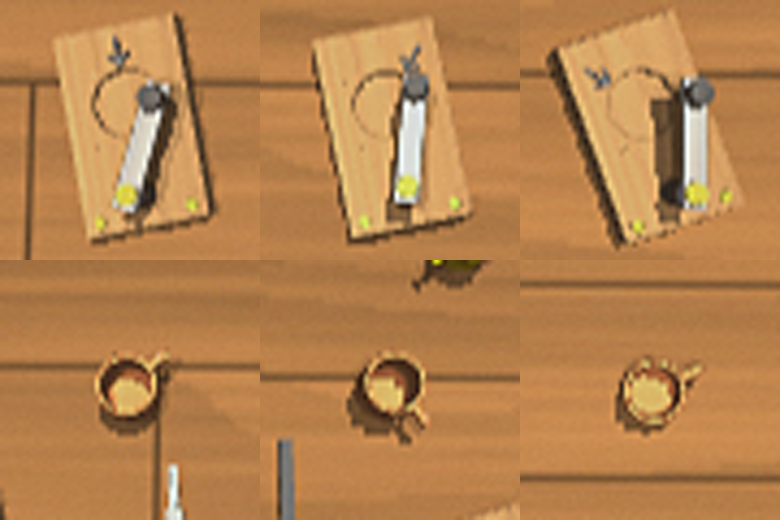

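The enlarged crops (top row left to right: blocks at left, middle, right) show:
- **Left block:** the arrow is straight along +x, so it is A.
- **Middle block:** the arrow is clockwise of +x, so it is C.
- **Right block:** the arrow is anticlockwise, so it is B.
- **Cups:** all three are copper and each has one lug. The yellow one is out.

All three levers stand over or near their recesses, so I'll open them first, starting with A.

Emit:
{"api": "send_rows", "payload": {
  "plan": "0 0 0 .2 -.2 0 1;0 0 0 .5 -.55 -.1 1;0 0 0 .83 -.93 -.17 1;0 0 0 .83 -.93 -.17 1;0 0 0 .83 -.93 -.17 1;0 0 0 .83 -.93 -.17 1;0 0 0 .83 -.93 -.17 1;0 0 0 .83 -.93 -.17 1;0 0 0 .83 -.93 -.17 1;0 0 0 .83 -.93 -.17 1"
}}

```text
clock: 0.98
ee_pos: [0.3041, 0.4921, 0.2871]
eef_rot: [180.0, -0.0, 159.3]
contact_force: [-0.0, -0.3, 0.7]
gripper_width: 1.003
grasp_force: 0.0
```

Emit:
{"api": "send_rows", "payload": {
  "plan": "0 0 0 .2 -.2 0 1;0 0 0 .5 -.55 -.1 1;0 0 0 .83 -.93 -.17 1;0 0 0 .83 -.93 -.17 1;0 0 0 .83 -.93 -.17 1;0 0 0 .83 -.93 -.17 1;0 0 0 .83 -.93 -.17 1;0 0 0 .83 -.93 -.17 1;0 0 0 .83 -.93 -.17 1;0 0 0 .83 -.93 -.17 1"
}}

```text
clock: 1.82
ee_pos: [0.3872, 0.3991, 0.2702]
eef_rot: [180.0, 0.0, 159.3]
contact_force: [-0.8, 0.9, -0.4]
gripper_width: 1.0
grasp_force: 0.0
```

Emit:
{"api": "send_rows", "payload": {
  "plan": "0 0 0 .2 -.2 0 1;0 0 0 .5 -.55 -.1 1;0 0 0 .83 -.93 -.17 1;0 0 0 .83 -.93 -.17 1;0 0 0 .83 -.93 -.17 1;0 0 0 .83 -.93 -.17 1;0 0 0 .83 -.93 -.17 1;0 0 0 .83 -.93 -.17 1;0 0 0 .83 -.93 -.17 1;0 0 0 .83 -.93 -.17 1"
}}

```text
clock: 2.65
ee_pos: [0.4702, 0.3062, 0.2532]
eef_rot: [180.0, 0.0, 159.3]
contact_force: [-0.2, -0.5, 0.4]
gripper_width: 0.997
grasp_force: 0.0
```

```bash
python3 - <<'E'
from h import *
s=env.observe();im=env.get_image('wrist');cv2.imwrite('pics/wA.png',im[:,:,::-1]);np.save('wA.npy',np.r_[s['ee_pos'],s['eef_rot']])
print(s['clock'],s['ee_pos'],s['eef_rot'],env.grip_point_offset)
E
```

```text
2.65 [0.47024058 0.30616265 0.25317503] [1.79979842e+02 1.13383077e-02 1.59305290e+02] 0.0539
```

View pics/wA.png

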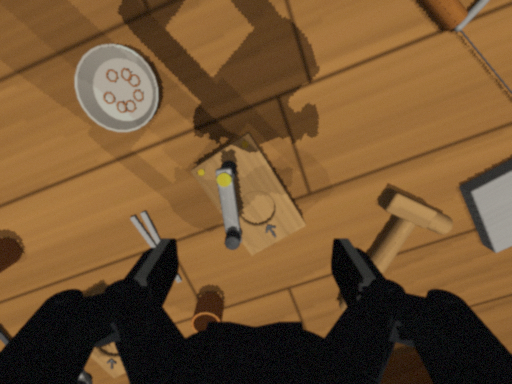

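The wrist view shows block A at (248,195), its hinge bolt at (224,180), its knob at (232,238), the recess at (258,209) and the arrow at (270,230). A copper cup sits at (208,305). Next I'll fit the block rectangles from oak colour masks.

```bash
cat >> h.py <<'E'
def block(n,im,seed,z=.025,st=None,win=70,dbg=None):
    lab=cv2.cvtColor(im,cv2.COLOR_RGB2LAB).astype(float)
    x,y=map(int,seed);c=np.median(lab[y-2:y+3,x-2:x+3].reshape(-1,3),0)
    m=((abs(lab[...,0]-c[0])<22)&(np.hypot(lab[...,1]-c[1],lab[...,2]-c[2])<9)).astype(np.uint8)
    w=np.zeros_like(m);w[max(0,y-win):y+win,max(0,x-win):x+win]=1;m*=w
    m=cv2.morphologyEx(m,cv2.MORPH_OPEN,np.ones((2,2),np.uint8))
    k,l=cv2.connectedComponents(m);m=(l==l[y,x]).astype(np.uint8)
    if dbg:cv2.imwrite(dbg,m*255)
    p=np.argwhere(m)[:,::-1]
    q=plane(n,p,z,st);h=cv2.convexHull((q*1000).astype(np.float32))
    (cx,cy),(a,b),t=cv2.minAreaRect(h)
    if a<b:t+=90;a,b=b,a
    t=(t+90)%180-90   # long axis near world x
    o=np.array([cx,cy])/1000+.015*np.array([np.cos(np.radians(t)),np.sin(np.radians(t))])
    return o,t,a,b
E
python3 - <<'E'
from h import *
w=cv2.imread('pics/wA.png')[:,:,::-1].copy();t=cv2.imread('pics/top0.png')[:,:,::-1].copy()
a=np.load('wA.npy');st=dict(ee_pos=a[:3],eef_rot=a[3:])
for p in[(285,215),(255,175),(320,215)]:print(w[p[1],p[0]],cv2.cvtColor(w[p[1]:p[1]+1,p[0]:p[0]+1],cv2.COLOR_RGB2LAB))
print('A wrist',block('wrist',w,(283,218),st=st,dbg='pics/m1.png'))
for n,p in(('A',(153,222)),('C',(254,175)),('B',(362,221))):print(n,block('top',t,p,win=40,dbg=f'pics/mt{n}.png'))
z=.09;print('knobA',plane('wrist',[(232,238)],.09,st),plane('top',[(167,224)],.09),'bolt',plane('wrist',[(224,180)],.08,st),plane('top',[(161,247)],.08),'mark',plane('wrist',[(270,230)],.025,st),'rec',plane('wrist',[(258,209)],.025,st))
E
```

```text
[173 136  85] [[[151 136 161]]]
[158 121  74] [[[136 137 159]]]
[162 118  63] [[[135 139 165]]]
A wrist (array([0.56745721, 0.3048288 ]), -34.92058563232422, 182.56556701660156, 167.9203338623047)
A (array([0.50876321, 0.29121032]), 11.918485641479492, 132.39967346191406, 79.24925231933594)
C (array([0.6341076 , 0.01697719]), 12.21972370147705, 132.45465087890625, 79.7190933227539)
B (array([0.63116926, 0.01700718]), -89.87010344862938, 1516.8690185546875, 1098.6329345703125)
knobA [[0.50674195 0.2689246 ]] [[0.51214831 0.26289304]] bolt [[0.45177291 0.28228301]] [[0.45101841 0.27936576]] mark [[0.54353834 0.29920819]] rec [[0.51203419 0.29508777]]
```

```bash
sed -i 's/<22)&/<dl)\&/; s/,dbg=None):/,dbg=None,dl=22,dc=9):/; s/<9))/<dc))/' h.py
python3 - <<'E'
from h import *
t=cv2.imread('pics/top0.png')[:,:,::-1].copy()
for dl,dc in((14,9),(18,7),(18,6),(12,7)):
  for p in((362,221),(358,230)):print(dl,dc,block('top',t,p,win=40,dl=dl,dc=dc))
k=plane('top',[(166.6,224.4),(375.1,226.5),(264.8,178.3)],.09);b=plane('top',[(161,247.2),(374.6,250),(262.5,200.9)],.08)
print(k,b,np.degrees(np.arctan2(*(k-b).T[::-1])))
# cups: copper rim blobs in top
hsv=cv2.cvtColor(t,cv2.COLOR_RGB2HSV)
for x,y in[(204,183),(340,181),(282,246)]:print(t[y-9:y+10:3,x-9:x+13:3].tolist()[3])
E
```

```text
14 9 (array([0.63116926, 0.01700718]), -89.87010344862938, 1516.8690185546875, 1098.6329345703125)
14 9 (array([ 0.50266245, -0.27480213]), 18.67110252380371, 129.50343322753906, 77.04148864746094)
18 7 (array([0.63116926, 0.01700718]), -89.87010344862938, 1516.8690185546875, 1098.6329345703125)
18 7 (array([ 0.50323974, -0.27456181]), 19.875865936279297, 129.87100219726562, 78.46947479248047)
18 6 (array([0.63116926, 0.01700718]), -89.87010344862938, 1516.8690185546875, 1098.6329345703125)
18 6 (array([ 0.50323974, -0.27456181]), 19.875865936279297, 129.87100219726562, 78.46947479248047)
12 7 (array([0.63116926, 0.01700718]), -89.87010344862938, 1516.8690185546875, 1098.6329345703125)
12 7 (array([ 0.50306162, -0.27553419]), 19.327072143554688, 129.30096435546875, 76.14505004882812)
[[ 0.51107714  0.26393288]
 [ 0.50871257 -0.29070876]
 [ 0.63650774  0.00257761]] [[ 0.45048706  0.27935115]
 [ 0.44656331 -0.29069162]
 [ 0.57633496  0.00837302]] [-14.2769628   -0.01579443  -5.50134789]
[[168, 116, 66], [57, 34, 25], [221, 188, 108], [220, 182, 105], [226, 189, 106], [69, 42, 24], [175, 123, 71], [173, 121, 71]]
[[91, 65, 37], [121, 90, 54], [217, 181, 100], [219, 191, 109], [138, 81, 47], [65, 38, 20], [195, 133, 79], [194, 132, 77]]
[[209, 146, 83], [238, 207, 115], [218, 184, 104], [217, 184, 102], [228, 203, 113], [54, 34, 26], [204, 141, 83], [196, 137, 77]]
```

Blocks from the top view:
- **A:** origin (0.509, 0.291), yaw 11.9°
- **C:** origin (0.634, 0.017), yaw 12.2°
- **B:** roughly (0.504, -0.274), yaw about 20°

Now I'll pinch A's knob and swing its lever open.

Emit:
{"api": "send_rows", "payload": {
  "plan": "0 0 0 .2 -.2 0 0;0 0 0 .41 -.42 0 0;0 0 0 .41 -.42 0 0;0 0 0 .41 -.42 -.2 0;0 0 0 .41 -.42 -.4 0;0 0 0 .41 -.42 -.6 0;0 0 0 .41 -.42 -.8 0;0 0 0 .41 -.42 -1 0;0 0 0 .41 -.42 -1 0;0 0 0 .41 -.42 -1 0",
  "grip_force": 20
}}

```text
clock: 3.53
ee_pos: [0.5107, 0.2634, 0.1518]
eef_rot: [-179.9, -0.1, 159.2]
contact_force: [0.3, -0.5, 0.3]
gripper_width: 0.5
grasp_force: 0.0
```

Emit:
{"api": "send_rows", "payload": {
  "plan": "0 0 0 0 0 0 -1;0 0 0 0 0 0 -1;0 0 0 0 0 0 -1;0 0 0 0 0 0 -1;0 0 0 0 0 0 -1;0 0 0 0 0 0 -1;0 0 0 0 0 0 -1;0 0 0 0 0 0 -1;0 0 0 0 0 0 -1;0 0 0 0 0 0 -1"
}}

```text
clock: 4.37
ee_pos: [0.513, 0.2639, 0.155]
eef_rot: [179.8, 0.1, 159.2]
contact_force: [0.1, 1.7, 5.5]
gripper_width: 0.171
grasp_force: 19.8
```

Emit:
{"api": "send_rows", "payload": {
  "plan": "0 0 0 -.035 -.08 .03 -1;0 0 0 -.07 -.16 .03 -1;0 0 0 -.115 -.22 .03 -1;0 0 0 -.17 -.29 .03 -1;0 0 0 -.23 -.34 .03 -1;0 0 0 -.30 -.39 .03 -1;0 0 0 -.37 -.42 .03 -1;0 0 0 -.45 -.45 .03 -1;0 0 0 -.53 -.465 .03 -1;0 0 0 -.57 -.47 .03 -1"
}}

```text
clock: 5.2
ee_pos: [0.4555, 0.2169, 0.1565]
eef_rot: [179.7, 0.3, 159.2]
contact_force: [17.5, 6.7, -12.8]
gripper_width: 0.167
grasp_force: 19.6
```

Emit:
{"api": "send_rows", "payload": {
  "plan": "0 0 0 0 0 0 0;0 0 0 0 0 0 0;0 0 0 0 0 0 0;0 0 0 0 0 .2 0;0 0 0 0 0 .4 0;0 0 0 0 0 .6 0;0 0 0 0 0 .8 0;0 0 0 0 0 1 0;0 0 0 0 0 1 0;0 0 0 0 0 1 0"
}}

```text
clock: 6.03
ee_pos: [0.455, 0.2163, 0.2568]
eef_rot: [180.0, 0.1, 159.2]
contact_force: [-0.1, 0.3, -0.1]
gripper_width: 0.498
grasp_force: 0.0
```

```bash
python3 - <<'E'
from h import *
s=env.observe();print(s['ee_pos'])
t=env.get_image('top');cv2.imwrite('pics/top1.png',t[:,:,::-1])
s=env.observe();im=env.get_image('wrist');cv2.imwrite('pics/wA2.png',im[:,:,::-1])
np.save('wA2.npy',np.r_[s['ee_pos'],s['eef_rot']])
E
```

```text
[0.45504644 0.21633076 0.25683813]
```

View pics/wA2.png

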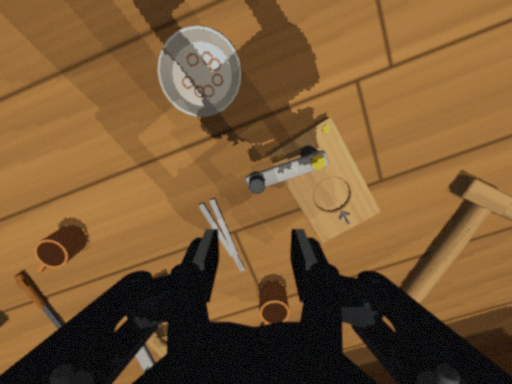

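A's lever is open: its knob is at (257,184), swung to the side, and the recess is clear. Next is C.

Emit:
{"api": "send_rows", "payload": {
  "plan": "0 0 0 .2 -.2 0 0;0 0 0 .5 -.55 0 0;0 0 0 .8 -.9 0 0;0 0 0 .91 -1 0 0;0 0 0 .91 -1 0 0;0 0 0 .91 -1 0 0;0 0 0 .91 -1 0 0;0 0 0 .91 -1 0 0;0 0 0 .91 -1 0 0;0 0 0 .91 -1 0 0"
}}

```text
clock: 6.97
ee_pos: [0.5452, 0.1171, 0.2558]
eef_rot: [-180.0, -0.0, 159.3]
contact_force: [0.0, -0.1, 0.3]
gripper_width: 0.498
grasp_force: 0.0
```

Emit:
{"api": "send_rows", "payload": {
  "plan": "0 0 0 .2 -.2 0 0;0 0 0 .5 -.55 0 0;0 0 0 .8 -.9 0 0;0 0 0 .91 -1 0 0;0 0 0 .91 -1 0 0;0 0 0 .91 -1 0 0;0 0 0 .91 -1 0 0;0 0 0 .91 -1 0 0;0 0 0 .91 -1 0 0;0 0 0 .91 -1 0 0"
}}

```text
clock: 7.8
ee_pos: [0.6363, 0.0173, 0.256]
eef_rot: [180.0, 0.0, 159.3]
contact_force: [0.1, -0.4, -0.5]
gripper_width: 0.501
grasp_force: 0.0
```

Emit:
{"api": "send_rows", "payload": {
  "plan": "0 0 0 0 -.15 0 0;0 0 0 0 -.15 -.2 0;0 0 0 0 -.15 -.4 0;0 0 0 0 -.15 -.6 0;0 0 0 0 -.15 -.8 0;0 0 0 0 -.15 -1 0;0 0 0 0 -.15 -1 0;0 0 0 0 -.15 -1 -1;0 0 0 0 -.15 -1 -1;0 0 0 0 -.15 -1 -1"
}}

```text
clock: 8.63
ee_pos: [0.6377, 0.0011, 0.1578]
eef_rot: [180.0, 0.2, 159.2]
contact_force: [1.9, 0.4, -1.6]
gripper_width: 0.168
grasp_force: 19.5
```

Emit:
{"api": "send_rows", "payload": {
  "plan": "0 0 0 0 0 0 -1;0 0 0 0 0 0 -1;0 0 0 0 0 0 -1;0 0 0 0 0 0 -1;0 0 0 0 0 0 -1;0 0 0 0 0 0 -1;0 0 0 0 0 0 -1;0 0 0 0 0 0 -1;0 0 0 0 0 0 -1;0 0 0 0 0 0 -1"
}}

```text
clock: 9.47
ee_pos: [0.6377, 0.0011, 0.1575]
eef_rot: [180.0, 0.2, 159.2]
contact_force: [0.4, -1.4, 6.4]
gripper_width: 0.163
grasp_force: 20.2
```

Emit:
{"api": "send_rows", "payload": {
  "plan": "0 0 0 -.01 -.12 .02 -1;0 0 0 -.05 -.22 .02 -1;0 0 0 -.10 -.315 .02 -1;0 0 0 -.17 -.40 .02 -1;0 0 0 -.24 -.455 .02 -1;0 0 0 -.30 -.50 .02 -1;0 0 0 -.37 -.53 .02 -1;0 0 0 -.44 -.555 .02 -1;0 0 0 -.50 -.57 .02 -1;0 0 0 -.57 -.58 .02 -1"
}}

```text
clock: 10.3
ee_pos: [0.5806, -0.0561, 0.1582]
eef_rot: [179.8, 0.3, 159.2]
contact_force: [26.9, 8.7, -10.3]
gripper_width: 0.166
grasp_force: 19.6
```

Emit:
{"api": "send_rows", "payload": {
  "plan": "0 0 0 0 0 0 0;0 0 0 0 0 0 0;0 0 0 0 0 0 0;0 0 0 0 0 .2 0;0 0 0 0 0 .4 0;0 0 0 0 0 .6 0;0 0 0 0 0 .8 0;0 0 0 0 0 1 0;0 0 0 0 0 1 0;0 0 0 0 0 1 0"
}}

```text
clock: 11.13
ee_pos: [0.58, -0.057, 0.2588]
eef_rot: [-180.0, 0.1, 159.2]
contact_force: [-1.0, 0.9, -0.4]
gripper_width: 0.499
grasp_force: 0.0
```

Emit:
{"api": "send_rows", "payload": {
  "plan": "0 0 0 -.1 -.2 0 0;0 0 0 -.25 -.55 0 0;0 0 0 -.4 -.9 0 0;0 0 0 -.4 -1 0 0;0 0 0 -.4 -1 0 0;0 0 0 -.4 -1 0 0;0 0 0 -.4 -1 0 0;0 0 0 -.4 -1 0 0;0 0 0 -.4 -1 0 0;0 0 0 -.4 -1 0 0"
}}

```text
clock: 11.97
ee_pos: [0.5401, -0.1558, 0.2578]
eef_rot: [180.0, -0.0, 159.3]
contact_force: [-0.6, 0.8, -0.1]
gripper_width: 0.5
grasp_force: 0.0
```

Emit:
{"api": "send_rows", "payload": {
  "plan": "0 0 0 -.1 -.2 0 0;0 0 0 -.25 -.55 0 0;0 0 0 -.4 -.9 0 0;0 0 0 -.4 -1 0 0;0 0 0 -.4 -1 0 0;0 0 0 -.4 -1 0 0;0 0 0 -.4 -1 0 0;0 0 0 -.4 -1 0 0;0 0 0 -.4 -1 0 0;0 0 0 -.4 -1 0 0"
}}

```text
clock: 12.8
ee_pos: [0.5002, -0.2558, 0.2579]
eef_rot: [180.0, -0.0, 159.3]
contact_force: [-0.2, 0.2, 1.1]
gripper_width: 0.498
grasp_force: 0.0
```

```bash
python3 - <<'E'
from h import *
t=env.get_image('top');cv2.imwrite('pics/top2.png',t[:,:,::-1])
s=env.observe();im=env.get_image('wrist');cv2.imwrite('pics/wB.png',im[:,:,::-1])
np.save('wB.npy',np.r_[s['ee_pos'],s['eef_rot']])
print(s['ee_pos'])
b=[cv2.resize(t[y-30:y+30,x-30:x+30],(260,260),interpolation=cv2.INTER_CUBIC)[:,:,::-1] for x,y in[(162,232),(259,188),(364,235)]]
cv2.imwrite('pics/v.png',np.vstack([np.hstack(b)[:,:768],cv2.resize(im,(768,576))[:330,:,::-1]]))
E
```

```text
[ 0.50009393 -0.25593987  0.25790941]
```

View pics/v.png

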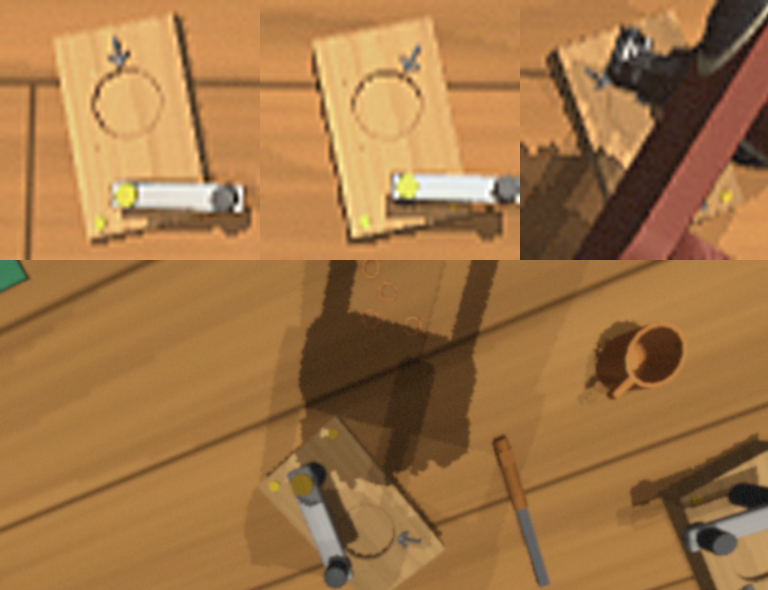

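A and C are open with their recesses clear. In the wrist view B has its bolt at (201,150), knob at (225,207), recess at (246,180) and mark at (272,187).

```bash
python3 - <<'E'
from h import *
a=np.load('wB.npy');st=dict(ee_pos=a[:3],eef_rot=a[3:])
P=lambda n,p,z:plane(n,[p],z,st)[0].round(4)
print('B bolt',P('wrist',(201.3,150),.08),'knob',P('wrist',(224.7,206.7),.09),'rec',P('wrist',(246,180),.025),'mark',P('wrist',(272,186.7),.025))
print('A rec',P('top',(161.3,225.8),.025),'mark',P('top',(132+119/4.333,202+50/4.333),.025))
print('C rec',P('top',(258.3,182.2),.025),'mark',P('top',(229+151/4.333,158+60/4.333),.025))
E
```

```text
B bolt [ 0.4482 -0.2894] knob [ 0.5052 -0.2884] rec [ 0.504 -0.268] mark [ 0.5227 -0.242 ]
A rec [0.5096 0.2919] mark [0.5441 0.298 ]
C rec [0.6348 0.0195] mark [0.6646 0.0038]
```

Emit:
{"api": "send_rows", "payload": {
  "plan": "0 0 0 .09 -.34 0 0;0 0 0 .09 -.34 0 0;0 0 0 .09 -.34 -.2 0;0 0 0 .09 -.34 -.4 0;0 0 0 .09 -.34 -.6 0;0 0 0 .09 -.34 -.8 0;0 0 0 .09 -.34 -1 0;0 0 0 .09 -.34 -1 0;0 0 0 .09 -.34 -1 -1;0 0 0 .09 -.34 -1 -1"
}}

```text
clock: 13.73
ee_pos: [0.5094, -0.291, 0.1592]
eef_rot: [-180.0, 0.1, 159.2]
contact_force: [0.7, -0.4, 0.8]
gripper_width: 0.224
grasp_force: 0.0
```

Emit:
{"api": "send_rows", "payload": {
  "plan": "0 0 0 0 0 0 -1;0 0 0 0 0 0 -1;0 0 0 0 0 0 -1;0 0 0 0 0 0 -1;0 0 0 0 0 0 -1;0 0 0 0 0 0 -1;0 0 0 0 0 0 -1;0 0 0 0 0 0 -1;0 0 0 0 0 0 -1;0 0 0 0 0 0 -1"
}}

```text
clock: 14.57
ee_pos: [0.5095, -0.2912, 0.1594]
eef_rot: [-180.0, 0.1, 159.2]
contact_force: [-0.1, 0.8, 6.0]
gripper_width: 0.157
grasp_force: 20.3
```

Emit:
{"api": "send_rows", "payload": {
  "plan": "0 0 0 -.01 -.11 0 -1;0 0 0 -.04 -.22 0 -1;0 0 0 -.08 -.315 0 -1;0 0 0 -.145 -.40 0 -1;0 0 0 -.205 -.465 0 -1;0 0 0 -.265 -.51 0 -1;0 0 0 -.33 -.55 0 -1;0 0 0 -.39 -.58 0 -1;0 0 0 -.45 -.60 0 -1;0 0 0 -.49 -.61 0 -1"
}}

```text
clock: 15.4
ee_pos: [0.46, -0.3522, 0.1592]
eef_rot: [180.0, 0.2, 159.2]
contact_force: [4.4, 1.7, 5.8]
gripper_width: 0.158
grasp_force: 21.1
```

Emit:
{"api": "send_rows", "payload": {
  "plan": "0 0 0 0 0 0 0;0 0 0 0 0 0 0;0 0 0 0 0 0 0;0 0 0 0 0 .2 0;0 0 0 0 0 .4 0;0 0 0 0 0 .6 0;0 0 0 0 0 .8 0;0 0 0 0 0 1 0;0 0 0 0 0 1 0;0 0 0 0 0 1 0"
}}

```text
clock: 16.23
ee_pos: [0.46, -0.3519, 0.2585]
eef_rot: [-179.9, 0.1, 159.2]
contact_force: [-0.1, -0.2, 0.2]
gripper_width: 0.504
grasp_force: 0.0
```

Next I'll put the wrist camera straight above the cup at about (0.637, -0.209), measure it and check lever B.

Emit:
{"api": "send_rows", "payload": {
  "plan": "0 0 0 .2 .1 0 1;0 0 0 .5 .2 -.1 1;0 0 0 .83 .39 -.2 1;0 0 0 .83 .39 -.2 1;0 0 0 .83 .39 -.2 1;0 0 0 .83 .39 -.2 1;0 0 0 .83 .39 -.2 1;0 0 0 .83 .39 -.2 1;0 0 0 .83 .39 -.2 1;0 0 0 .83 .39 -.2 1"
}}

```text
clock: 17.07
ee_pos: [0.5424, -0.3133, 0.2383]
eef_rot: [-180.0, 0.0, 159.2]
contact_force: [-1.0, -0.0, 0.5]
gripper_width: 1.0
grasp_force: 0.0
```

Emit:
{"api": "send_rows", "payload": {
  "plan": "0 0 0 .2 .1 0 1;0 0 0 .5 .2 -.1 1;0 0 0 .83 .39 -.2 1;0 0 0 .83 .39 -.2 1;0 0 0 .83 .39 -.2 1;0 0 0 .83 .39 -.2 1;0 0 0 .83 .39 -.2 1;0 0 0 .83 .39 -.2 1;0 0 0 .83 .39 -.2 1;0 0 0 .83 .39 -.2 1"
}}

```text
clock: 17.9
ee_pos: [0.6254, -0.2743, 0.2185]
eef_rot: [-180.0, 0.0, 159.2]
contact_force: [-1.0, 0.9, -0.9]
gripper_width: 0.997
grasp_force: 0.0
```

Emit:
{"api": "send_rows", "payload": {
  "plan": "0 0 0 .2 .1 0 1;0 0 0 .5 .2 -.1 1;0 0 0 .83 .39 -.2 1;0 0 0 .83 .39 -.2 1;0 0 0 .83 .39 -.2 1;0 0 0 .83 .39 -.2 1;0 0 0 .83 .39 -.2 1;0 0 0 .83 .39 -.2 1;0 0 0 .83 .39 -.2 1;0 0 0 .83 .39 -.2 1"
}}

```text
clock: 18.73
ee_pos: [0.7084, -0.2353, 0.1987]
eef_rot: [-180.0, 0.1, 159.2]
contact_force: [-0.7, -0.6, 0.9]
gripper_width: 1.001
grasp_force: 0.0
```

```bash
python3 - <<'E'
from h import *
t=env.get_image('top');cv2.imwrite('pics/top3.png',t[:,:,::-1])
s=env.observe();im=env.get_image('wrist');cv2.imwrite('pics/wc2.png',im[:,:,::-1])
np.save('wc2.npy',np.r_[s['ee_pos'],s['eef_rot']]);print(s['ee_pos'])
lab=cv2.cvtColor(im,cv2.COLOR_RGB2LAB);a=lab[...,1]
am=cv2.cvtColor(np.clip((a.astype(int)-128)*6,0,255).astype(np.uint8),cv2.COLOR_GRAY2BGR)
cr=lambda q:cv2.resize(q[20:200,150:400],(500,360),interpolation=cv2.INTER_CUBIC)
b=cv2.resize(t[205:265,334:394],(240,240),interpolation=cv2.INTER_CUBIC)[:,:,::-1]
o=np.zeros((600,800,3),np.uint8);o[:360,:500]=cr(im)[:,:,::-1];o[:240,510:750]=b;o[360:,:333]=cv2.resize(cr(am),(333,240))
cv2.imwrite('pics/v2.png',o)
E
```

```text
[ 0.70848886 -0.23520357  0.1985256 ]
```

View pics/v2.png

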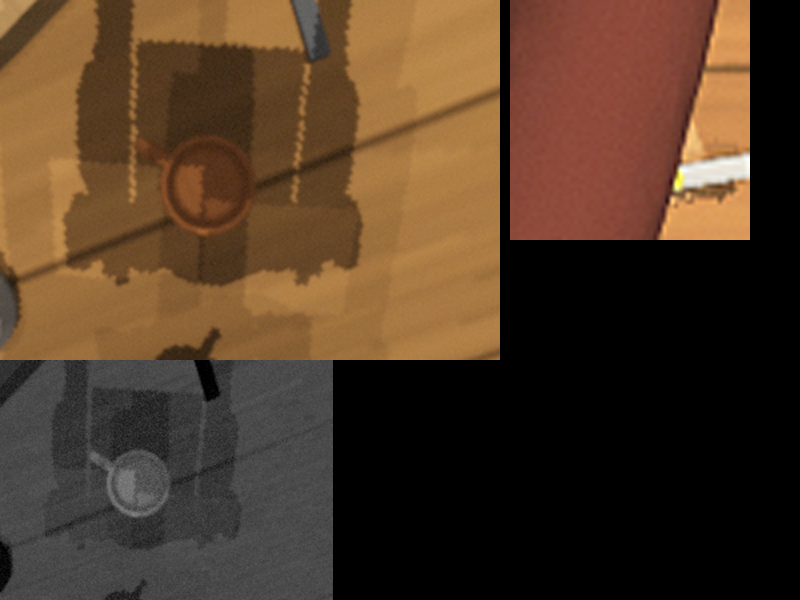

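The cup rim is centred at about (254,112) with its lug tip at about (217,92), and the a-channel separates the copper cleanly. Lever B stands open. I'll automate the cup fit from this.

```bash
cat >> h.py <<'E'
def cup(im,st,z=.044,seed=None):
    a=cv2.GaussianBlur(cv2.cvtColor(im,cv2.COLOR_RGB2LAB),(3,3),0)[...,1].astype(int)
    m=(a>np.median(a[:200])+7).astype(np.uint8);m[215:]=0
    cs,_=cv2.findContours(m,cv2.RETR_EXTERNAL,cv2.CHAIN_APPROX_NONE)
    cs=[c for c in cs if cv2.contourArea(c)>500]
    s=(254,105) if seed is None else seed
    c=min(cs,key=lambda c:np.hypot(*(c[:,0].mean(0)-s)))
    f=np.zeros_like(m);cv2.drawContours(f,[c],-1,1,-1)
    b=cv2.morphologyEx(f,cv2.MORPH_OPEN,cv2.getStructuringElement(cv2.MORPH_ELLIPSE,(19,19)))
    q=plane('wrist',np.argwhere(b)[:,::-1],z,st);o=q.mean(0)
    pl=plane('wrist',np.argwhere(f)[:,::-1],z,st);d=np.hypot(*(pl-o).T)
    far=pl[d>.0245].mean(0)-o
    return o,np.degrees(np.arctan2(far[1],far[0])),np.sqrt(np.pi**-1*cv2.contourArea(cv2.convexHull((q*1e3).astype(np.float32)))),d.max()*1e3
E
python3 - <<'E'
from h import *
a=np.load('wc2.npy');st=dict(ee_pos=a[:3],eef_rot=a[3:]);im=cv2.imread('pics/wc2.png')[:,:,::-1].copy()
print(cup(im,st))
E
```

```text
Traceback (most recent call last):
  File "h.py", line 36, in cup
    c=min(cs,key=lambda c:np.hypot(*(c[:,0].mean(0)-s)))
ValueError: min() iterable argument is empty
```

```bash
sed -i 's/np.median(a\[:200\])+7/np.median(a[:200])+th/; s/z=.044,seed=None/z=.044,seed=None,th=4/' h.py
python3 - <<'E'
from h import *
a=np.load('wc2.npy');st=dict(ee_pos=a[:3],eef_rot=a[3:]);im=cv2.imread('pics/wc2.png')[:,:,::-1].copy()
for th in(3,4,5):
  try:print(th,cup(im,st,th=th))
  except Exception as e:print(th,e)
print(plane('wrist',[(254,112),(217,92)],.044,st))
E
```

```text
3 min() iterable argument is empty
4 min() iterable argument is empty
5 min() iterable argument is empty
[[ 0.64176062 -0.21021427]
 [ 0.61707416 -0.23222332]]
```

```bash
python3 - <<'E'
from h import *
im=cv2.imread('pics/wc2.png')[:,:,::-1].copy()
a=cv2.GaussianBlur(cv2.cvtColor(im,cv2.COLOR_RGB2LAB),(3,3),0)[...,1].astype(int)
print(np.median(a[:200]));print(a[112,220:290:3]);
for th in(2,4,6):
  m=(a>np.median(a[:200])+th).astype(np.uint8);cs,_=cv2.findContours(m,0,1);print(sorted(cv2.contourArea(c) for c in cs)[-3:])
E
```

```text
140.0
[139 138 138 140 145 141 145 147 148 148 145 142 141 141 141 142 141 141
 140 139 134 135 135 137]
[1.5, 35.0, 769.5]
[57.0, 94.5, 255.5]
[1.5, 6.5, 177.0]
```

```bash
python3 - <<'E'
s=open('h.py').read()
i=s.index("    a=cv2.GaussianBlur");j=s.index("    cs,_=cv2")
s=s[:i]+"""    g=cv2.GaussianBlur(im,(5,5),0).astype(float);a=g[...,0]/(g[...,1]+8)
    m=(a>th).astype(np.uint8);m[215:]=0;m=cv2.morphologyEx(m,cv2.MORPH_CLOSE,np.ones((3,3),np.uint8))
"""+s[j:]
s=s.replace("th=4","th=1.6");open('h.py','w').write(s)
E
python3 - <<'E'
from h import *
d=np.load('wc2.npy');st=dict(ee_pos=d[:3],eef_rot=d[3:]);im=cv2.imread('pics/wc2.png')[:,:,::-1].copy()
g=cv2.GaussianBlur(im,(5,5),0).astype(float);a=g[...,0]/(g[...,1]+8)
print(a[112,214:296:4].round(2),np.percentile(a[:200],[5,50,90,97]).round(2))
for th in(1.45,1.5,1.55,1.6,1.7):
  try:print(th,cup(im,st,th=th))
  except Exception as e:print(th,e)
E
```

```text
[1.31 1.32 1.31 1.29 1.46 1.48 1.53 1.52 1.52 1.53 1.49 1.49 1.49 1.48
 1.47 1.45 1.36 1.25 1.24 1.27 1.29] [1.16 1.3  1.32 1.33]
1.45 (array([ 0.64226268, -0.21143825]), np.float64(-142.93882231962905), np.float64(18.592254170897107), np.float64(32.41810561110133))
1.5 (array([ 0.65272986, -0.2148381 ]), np.float64(-161.57351471889754), np.float64(7.583844729969739), np.float64(30.465414775860527))
1.55 min() iterable argument is empty
1.6 min() iterable argument is empty
1.7 min() iterable argument is empty
```

```bash
sed -i 's/th=1.6/th=1.38/' h.py
python3 - <<'E'
from h import *
d=np.load('wc2.npy');st=dict(ee_pos=d[:3],eef_rot=d[3:]);im=cv2.imread('pics/wc2.png')[:,:,::-1].copy()
for th in(1.36,1.38,1.4):print(th,cup(im,st,th=th))
E
```

```text
1.36 (array([ 0.64210062, -0.21111799]), np.float64(-142.12025536750122), np.float64(19.90095759401078), np.float64(33.51247366992263))
1.38 (array([ 0.64192981, -0.21110257]), np.float64(-141.61233299704597), np.float64(19.68307303417258), np.float64(33.304242584515926))
1.4 (array([ 0.64196717, -0.21115264]), np.float64(-141.94800512712845), np.float64(19.32544689592416), np.float64(32.9999471223984))
```

Emit:
{"api": "send_rows", "payload": {
  "plan": "0 0 .2 -.1 .05 0 .4;0 0 .4 -.2 .1 0 .4;0 0 .6 -.345 .125 0 .4;0 0 .8 -.345 .125 0 .4;0 0 1 -.345 .125 0 .4;0 0 1 -.345 .125 0 .4;0 0 1 -.345 .125 0 .4;0 0 1 -.345 .125 0 .4;0 0 1 -.345 .125 0 .4;0 0 1 -.345 .125 0 .4",
  "grip_force": 35
}}

```text
clock: 19.67
ee_pos: [0.6744, -0.2222, 0.1978]
eef_rot: [180.0, -0.0, -172.2]
contact_force: [0.2, 0.8, 0.3]
gripper_width: 0.699
grasp_force: 0.0
```

Emit:
{"api": "send_rows", "payload": {
  "plan": "0 0 .2 -.1 .05 0 .4;0 0 .4 -.2 .1 0 .4;0 0 .6 -.345 .12 -.05 .4;0 0 .8 -.345 .12 -.1 .4;0 0 1 -.345 .12 -.15 .4;0 0 1 -.345 .12 -.15 .4;0 0 1 -.345 .12 -.15 .4;0 0 1 -.345 .12 -.15 .4;0 0 1 -.345 .12 -.15 .4;0 0 1 -.345 .12 -.15 .4"
}}

```text
clock: 20.5
ee_pos: [0.6401, -0.2103, 0.1834]
eef_rot: [-180.0, 0.0, -143.5]
contact_force: [0.2, -0.2, -0.4]
gripper_width: 0.698
grasp_force: 0.0
```

```bash
python3 - <<'E'
from h import *
s=env.observe();print(s['ee_pos'],s['eef_rot'],s['gripper_width'],s['qpos'][5])
d=np.load('wB.npy');st=dict(ee_pos=d[:3],eef_rot=d[3:]);im=cv2.imread('pics/wB.png')[:,:,::-1].copy()
for sd in((236,160),(265,165),(280,182)):
  for dl,dc in((14,5),(22,6),(30,7)):
    r=block('wrist',im,sd,st=st,dl=dl,dc=dc,win=90);print(sd,dl,dc,r[0].round(4),np.round(r[1:],1))
E
```

```text
[ 0.64010456 -0.21032169  0.18336492] [-1.79962485e+02  2.00005199e-02 -1.43547701e+02] 0.6982860994530937 -150.96363126084418
(236, 160) 14 5 [ 0.5264 -0.2482] [ 0.7 98.7 60.1]
(236, 160) 22 6 [ 0.5325 -0.2559] [-12.1 118.5  78.7]
(236, 160) 30 7 [ 0.5503 -0.2506] [-23.6 131.2 131.1]
(265, 165) 14 5 [ 0.506  -0.2378] [72.5 70.7 52.9]
(265, 165) 22 6 [ 0.5334 -0.2185] [ 71.8 126.8 107.3]
(265, 165) 30 7 [ 0.5388 -0.215 ] [ 68.4 153.5 117.9]
(280, 182) 14 5 [ 0.5051 -0.2367] [74.8 64.8 53.7]
(280, 182) 22 6 [ 0.5311 -0.2558] [ 12.9 105.9  92.9]
(280, 182) 30 7 [ 0.5425 -0.2382] [ 52.6 146.1 102.2]
```

Emit:
{"api": "send_rows", "payload": {
  "plan": "0 0 0 0 0 -.2 .4;0 0 0 0 0 -.4 .4;0 0 0 0 0 -.6 .4;0 0 0 0 0 -.8 .4;0 0 0 0 0 -.9 .4;0 0 0 0 0 -1 .4;0 0 0 0 0 -1 .4;0 0 0 0 0 -1 -1;0 0 0 0 0 -1 -1;0 0 0 0 0 -1 -1"
}}

```text
clock: 21.33
ee_pos: [0.6408, -0.2106, 0.0847]
eef_rot: [-179.9, 0.1, -143.5]
contact_force: [0.3, 0.5, -0.2]
gripper_width: 0.464
grasp_force: 35.3
```

Emit:
{"api": "send_rows", "payload": {
  "plan": "0 0 0 0 0 0 -1;0 0 0 0 0 0 -1;0 0 0 0 0 0 -1;0 0 0 0 0 0 -1;0 0 0 0 0 0 -1;0 0 0 0 0 .2 -1;0 0 0 0 0 .4 -1;0 0 0 0 0 .6 -1;0 0 0 0 0 .8 -1;0 0 0 0 0 .9 -1"
}}

```text
clock: 22.17
ee_pos: [0.6404, -0.2104, 0.1752]
eef_rot: [-179.9, 0.1, -143.5]
contact_force: [1.3, 0.2, -0.1]
gripper_width: 0.466
grasp_force: 35.5
```

```bash
python3 - <<'E'
from h import *
t=env.get_image('top');cv2.imwrite('pics/top4.png',t[:,:,::-1])
s=env.observe();im=env.get_image('wrist');cv2.imwrite('pics/wg.png',im[:,:,::-1]);print(s['ee_pos'],s['eef_rot'],s['gripper_width'])
o=np.zeros((440,780,3),np.uint8);o[:384,:512]=im[:,:,::-1]
o[:260,515:775]=cv2.resize(t[205:265,334:394],(260,260),interpolation=cv2.INTER_CUBIC)[:,:,::-1]
cv2.imwrite('pics/v3.png',o)
for p in((358,230),(350,222),(362,250)):
  for dl,dc in((14,9),(20,7)):
    r=block('top',t,p,win=40,dl=dl,dc=dc);print(p,dl,r[0].round(4),np.round(r[1:],1))
E
```

```text
[ 0.64117141 -0.21078056  0.17686626] [-1.79730288e+02  1.49041231e-01 -1.43487845e+02] 0.4670685202180614
(358, 230) 14 [ 0.4824 -0.2377] [-18.5 201.6 117.1]
(358, 230) 20 [ 0.4843 -0.2362] [-16.6 200.7 127.4]
(350, 222) 14 [ 0.4935 -0.242 ] [-18.3 177.8 116. ]
(350, 222) 20 [ 0.4969 -0.2365] [-14.5 176.9 126.4]
(362, 250) 14 [ 0.4589 -0.2279] [-12.5 241.1 127.2]
(362, 250) 20 [ 0.4637 -0.2285] [-15.3 254.1 131.1]
```

View pics/v3.png

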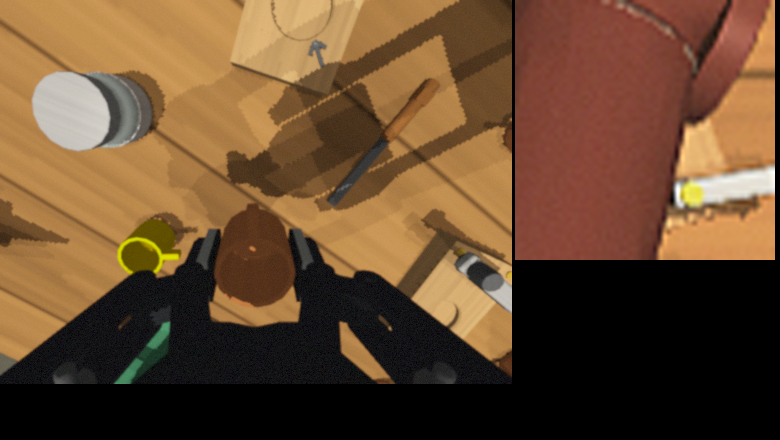

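The cup is held with its lug along the tool's +x, seen at (255,207). Now I'll turn it by about -156° on the way to block B.

Emit:
{"api": "send_rows", "payload": {
  "plan": "0 0 -.2 0 0 .1 -1;0 0 -.4 -.1 -.1 .1 -1;0 0 -.6 -.3 -.2 .1 -1;0 0 -.8 -.44 -.32 .1 -1;0 0 -1 -.44 -.32 .1 -1;0 0 -1 -.44 -.32 .1 -1;0 0 -1 -.44 -.32 .1 -1;0 0 -1 -.44 -.32 .1 -1;0 0 -1 -.44 -.32 .1 -1;0 0 -1 -.44 -.32 .1 -1"
}}

```text
clock: 23.1
ee_pos: [0.596, -0.2418, 0.1826]
eef_rot: [180.0, -0.0, -172.1]
contact_force: [-0.2, -0.3, 0.4]
gripper_width: 0.469
grasp_force: 35.5
```

Emit:
{"api": "send_rows", "payload": {
  "plan": "0 0 -.2 0 0 .1 -1;0 0 -.4 -.1 -.1 .1 -1;0 0 -.6 -.3 -.2 .1 -1;0 0 -.8 -.44 -.32 .1 -1;0 0 -1 -.44 -.32 .1 -1;0 0 -1 -.44 -.32 .1 -1;0 0 -1 -.44 -.32 .1 -1;0 0 -1 -.44 -.32 .1 -1;0 0 -1 -.44 -.32 .1 -1;0 0 -1 -.44 -.32 .1 -1"
}}

```text
clock: 23.93
ee_pos: [0.5522, -0.2739, 0.1929]
eef_rot: [180.0, 0.0, 159.3]
contact_force: [-0.1, 0.1, -0.9]
gripper_width: 0.463
grasp_force: 35.5
```

Emit:
{"api": "send_rows", "payload": {
  "plan": "0 0 -.2 0 0 .1 -1;0 0 -.4 -.1 -.1 .1 -1;0 0 -.6 -.3 -.2 .1 -1;0 0 -.8 -.44 -.32 .1 -1;0 0 -1 -.44 -.32 .1 -1;0 0 -1 -.44 -.32 .1 -1;0 0 -1 -.44 -.32 .1 -1;0 0 -1 -.44 -.32 .1 -1;0 0 -1 -.44 -.32 .1 -1;0 0 -1 -.44 -.32 .1 -1"
}}

```text
clock: 24.77
ee_pos: [0.5082, -0.3059, 0.2029]
eef_rot: [-180.0, -0.0, 130.7]
contact_force: [-0.0, -0.5, -0.1]
gripper_width: 0.462
grasp_force: 35.5
```

Emit:
{"api": "send_rows", "payload": {
  "plan": "0 0 -.2 0 0 .1 -1;0 0 -.4 -.1 -.1 .1 -1;0 0 -.6 -.3 -.2 .1 -1;0 0 -.8 -.44 -.32 .1 -1;0 0 -1 -.44 -.32 .1 -1;0 0 -1 -.44 -.32 .1 -1;0 0 -1 -.44 -.32 .1 -1;0 0 -1 -.44 -.32 .1 -1;0 0 -1 -.44 -.32 .1 -1;0 0 -1 -.44 -.32 .1 -1"
}}

```text
clock: 25.6
ee_pos: [0.4642, -0.3379, 0.2129]
eef_rot: [-180.0, -0.0, 102.0]
contact_force: [-0.1, -0.9, -0.7]
gripper_width: 0.465
grasp_force: 35.6
```

Emit:
{"api": "send_rows", "payload": {
  "plan": "0 0 -.2 0 0 0 -1;0 0 -.4 0 0 0 -1;0 0 -.6 0 0 0 -1;0 0 -.8 0 0 0 -1;0 0 -1 0 0 0 -1;0 0 -1 0 0 0 -1;0 0 -1 0 0 0 -1;0 0 -1 0 0 0 -1;0 0 -1 0 0 0 -1;0 0 -1 0 0 0 -1"
}}

```text
clock: 26.43
ee_pos: [0.4638, -0.3382, 0.2129]
eef_rot: [-180.0, 0.0, 73.3]
contact_force: [-0.0, 0.0, -0.1]
gripper_width: 0.465
grasp_force: 35.6
```

Emit:
{"api": "send_rows", "payload": {
  "plan": "0 0 -.2 0 0 0 -1;0 0 -.46 0 0 0 -1;0 0 -.46 0 0 0 -1;0 0 -.46 0 0 0 -1;0 0 -.46 0 0 0 -1;0 0 -.46 0 0 0 -1;0 0 -.46 0 0 0 -1;0 0 -.46 0 0 0 -1;0 0 -.46 0 0 0 -1;0 0 -.46 0 0 0 -1"
}}

```text
clock: 27.27
ee_pos: [0.4638, -0.3382, 0.2129]
eef_rot: [180.0, 0.0, 60.1]
contact_force: [0.2, 0.1, 0.5]
gripper_width: 0.467
grasp_force: 35.6
```

```bash
python3 - <<'E'
from h import *
s=env.observe();im=env.get_image('wrist');cv2.imwrite('pics/wB2.png',im[:,:,::-1]);print(s['ee_pos'],s['eef_rot'],s['gripper_width'],s['qpos'][5])
np.save('wB2.npy',np.r_[s['ee_pos'],s['eef_rot']])
cv2.imwrite('pics/v4.png',cv2.resize(im[20:260,100:412],(780,600),interpolation=cv2.INTER_CUBIC)[:,:,::-1])
E
```

```text
[ 0.46380397 -0.33820324  0.21293039] [1.79998034e+02 6.79125888e-04 6.01119982e+01] 0.46744455391877265 -13.638286471969925
```

View pics/v4.png

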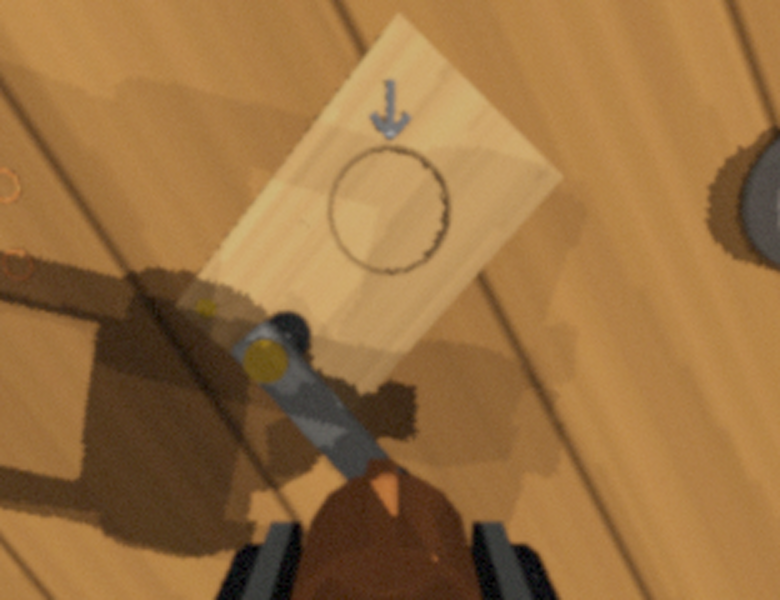

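Block B is seen clearly. In crop pixels the recess centre is (389,210), the arrow runs from (390,82) to (391,138), and the corners are (400,14) and (563,178). The lug, at crop (388,490), is in line with the tool axis.

```bash
python3 - <<'E'
from h import *
d=np.load('wB2.npy');st=dict(ee_pos=d[:3],eef_rot=d[3:])
c=np.array([(389,210),(390,82),(391,138),(400,14),(563,178),(265,360)])/2.5+[100,20]
q=plane('wrist',c[:5],.025,st);print(q.round(4).tolist(),plane('wrist',c[5:],.078,st))
ang=lambda v:np.degrees(np.arctan2(v[1],v[0]))
print('mark dir',ang(q[1]-q[0]),ang(q[2]-q[0]),ang(q[1]-q[2]),'right edge',ang(q[3]-q[4])-90)
# ring fit: dark edge of recess
im=cv2.imread('pics/wB2.png');
print(np.linalg.norm(q[3]-q[4]),'origin from corners',(q[3]+q[4])/2-.051*np.array([np.cos(np.radians(ang(q[3]-q[4])-90)),np.sin(np.radians(ang(q[3]-q[4])-90))]))
E
```

```text
[[0.5052, -0.271], [0.5267, -0.2342], [0.518, -0.2501], [0.54, -0.2178], [0.5657, -0.293]] [[ 0.44872716 -0.29051112]]
mark dir 59.70218304813135 58.50041954606076 61.33390516111348 right edge 18.84909122364789
0.07950741843543666 origin from corners [ 0.50456909 -0.27188621]
```

Emit:
{"api": "send_rows", "payload": {
  "plan": "0 0 -.035 .15 .2 0 -1;0 0 -.035 .3 .45 0 -1;0 0 -.035 .405 .66 0 -1;0 0 -.035 .405 .66 0 -1;0 0 -.035 .405 .66 -.2 -1;0 0 -.035 .405 .66 -.4 -1;0 0 -.035 .405 .66 -.6 -1;0 0 -.035 .405 .66 -.8 -1;0 0 -.035 .405 .66 -.9 -1;0 0 -.035 .405 .66 -.9 -1"
}}

```text
clock: 28.15
ee_pos: [0.5026, -0.2714, 0.1198]
eef_rot: [-179.7, -0.0, 59.1]
contact_force: [-0.4, 0.7, -0.5]
gripper_width: 0.465
grasp_force: 35.6
```

Emit:
{"api": "send_rows", "payload": {
  "plan": "0 0 0 0 0 -.02 -1;0 0 0 0 0 -.04 -1;0 0 0 0 0 -.06 -1;0 0 0 0 0 -.08 -1;0 0 0 0 0 -.1 -1;0 0 0 0 0 -.12 -1;0 0 0 0 0 -.14 -1;0 0 0 0 0 -.16 -1;0 0 0 0 0 -.18 -1;0 0 0 0 0 -.19 -1"
}}

```text
clock: 28.98
ee_pos: [0.5042, -0.2721, 0.1035]
eef_rot: [-180.0, -0.0, 59.1]
contact_force: [0.2, 0.6, 0.3]
gripper_width: 0.462
grasp_force: 35.7
```

Emit:
{"api": "send_rows", "payload": {
  "plan": "0 0 0 0 0 -.01 -1;0 0 0 0 0 -.01 .1;0 0 0 0 0 -.01 .15;0 0 0 0 0 -.01 .15;0 0 0 0 0 -.01 .15;0 0 0 0 0 .2 .15;0 0 0 0 0 .4 .15;0 0 0 0 0 .6 .15;0 0 0 0 0 .8 .15;0 0 0 0 0 1 .15"
}}

```text
clock: 29.82
ee_pos: [0.5042, -0.2721, 0.2048]
eef_rot: [180.0, 0.0, 59.1]
contact_force: [0.1, -1.4, 0.3]
gripper_width: 0.575
grasp_force: 0.0
```

Emit:
{"api": "send_rows", "payload": {
  "plan": "0 0 0 -.1 -.2 0 .15;0 0 0 -.25 -.45 0 .15;0 0 0 -.4 -.66 0 .15;0 0 0 -.4 -.66 0 .15;0 0 0 -.4 -.66 0 .15;0 0 0 -.4 -.66 0 .15;0 0 0 -.4 -.66 0 .15;0 0 0 -.4 -.66 0 .15;0 0 0 -.4 -.66 0 .15;0 0 0 -.4 -.66 0 .15"
}}

```text
clock: 30.65
ee_pos: [0.4646, -0.3377, 0.2038]
eef_rot: [-180.0, -0.0, 59.1]
contact_force: [-0.1, -0.9, -0.1]
gripper_width: 0.573
grasp_force: 0.0
```

```bash
python3 - <<'E'
from h import *
s=env.observe();im=env.get_image('wrist');cv2.imwrite('pics/wB3.png',im[:,:,::-1]);print(s['ee_pos'],s['eef_rot'])
print(cup(im,s,z=.063))
t=env.get_image('top');cv2.imwrite('pics/top5.png',t[:,:,::-1])
cv2.imwrite('pics/v5.png',cv2.resize(im[20:260,100:412],(780,600),interpolation=cv2.INTER_CUBIC)[:,:,::-1])
E
```

```text
[ 0.46462507 -0.33765503  0.203834  ] [-1.79992664e+02 -4.05289343e-03  5.91448304e+01]
(array([ 0.50579588, -0.27259967]), np.float64(nan), np.float64(16.435266044289303), np.float64(17.296478792602866))h.py:41: RuntimeWarning: Mean of empty slice.
  far=pl[d>.0245].mean(0)-o
  ret = um.true_divide(
```

View pics/v5.png

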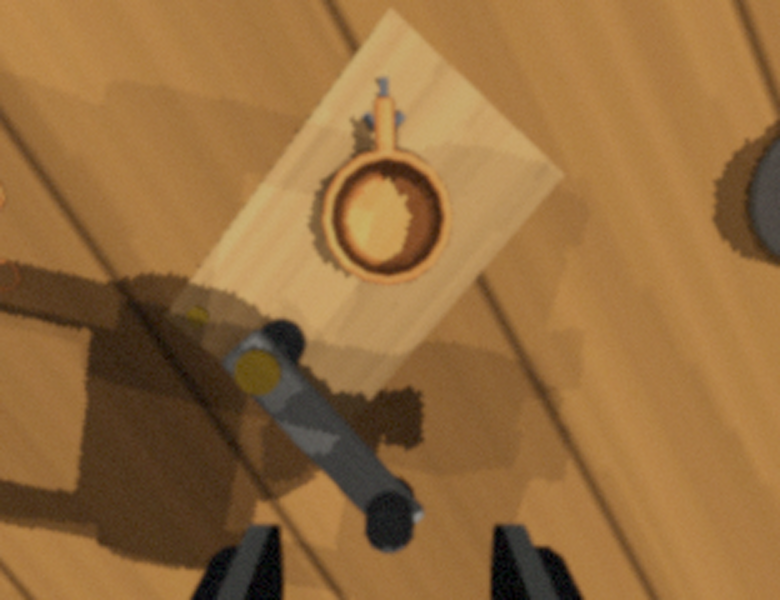

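The cup in B is home: its rim is at crop (386,216) and its lug lies over the arrow, to within about 1°. Now I'll shut lever B, whose knob is at about (0.460, -0.352).

Emit:
{"api": "send_rows", "payload": {
  "plan": "0 0 0 -.05 -.14 0 .15;0 0 0 -.05 -.14 -.1 .15;0 0 0 -.05 -.14 -.2 .15;0 0 0 -.05 -.14 -.3 .15;0 0 0 -.05 -.14 -.4 .15;0 0 0 -.05 -.14 -.46 .15;0 0 0 -.05 -.14 -.46 .15;0 0 0 -.05 -.14 -.46 -1;0 0 0 -.05 -.14 -.46 -1;0 0 0 -.05 -.14 -.46 -1",
  "grip_force": 20
}}

```text
clock: 31.58
ee_pos: [0.4594, -0.3519, 0.1585]
eef_rot: [-180.0, -0.0, 59.1]
contact_force: [-0.7, 0.6, 3.5]
gripper_width: 0.165
grasp_force: 22.1
```

Emit:
{"api": "send_rows", "payload": {
  "plan": "0 0 0 0 0 0 -1;0 0 0 0 0 0 -1;0 0 0 0 0 0 -1;0 0 0 0 0 0 -1;0 0 0 0 0 0 -1;0 0 0 0 0 0 -1;0 0 0 0 0 0 -1;0 0 0 0 0 0 -1;0 0 0 0 0 0 -1;0 0 0 0 0 0 -1"
}}

```text
clock: 32.42
ee_pos: [0.4594, -0.352, 0.1584]
eef_rot: [-180.0, -0.0, 59.1]
contact_force: [-1.0, 5.1, 5.1]
gripper_width: 0.16
grasp_force: 19.8
```

Emit:
{"api": "send_rows", "payload": {
  "plan": "0 0 0 .14 .04 0 -1;0 0 0 .235 .095 0 -1;0 0 0 .32 .165 0 -1;0 0 0 .39 .25 0 -1;0 0 0 .44 .34 0 -1;0 0 0 .48 .44 0 -1;0 0 0 .50 .55 0 -1;0 0 0 .50 .655 0 -1;0 0 0 .485 .74 0 -1;0 0 0 .46 .825 0 -1"
}}

```text
clock: 33.25
ee_pos: [0.5016, -0.2758, 0.1585]
eef_rot: [180.0, 1.2, 59.2]
contact_force: [-12.1, -32.3, -4.6]
gripper_width: 0.133
grasp_force: 52.4
```

Emit:
{"api": "send_rows", "payload": {
  "plan": "0 0 0 -.01 .02 0 -1;0 0 0 -.01 .02 0 -1;0 0 0 0 0 0 -1;0 0 0 0 0 0 .15;0 0 0 0 0 0 .15;0 0 0 0 0 .1 .15;0 0 0 0 0 .3 .15;0 0 0 0 0 .5 .15;0 0 0 0 0 .7 .15;0 0 0 0 0 .8 .15"
}}

```text
clock: 34.08
ee_pos: [0.5067, -0.2701, 0.2417]
eef_rot: [179.7, 0.0, 59.1]
contact_force: [0.8, -0.2, 0.3]
gripper_width: 0.576
grasp_force: 0.0
```

Emit:
{"api": "send_rows", "payload": {
  "plan": "0 0 .2 0 .1 0 .4;0 0 .4 0 .3 0 .4;0 0 .6 -.05 .5 -.1 .4;0 0 .8 -.09 .77 -.2 .4;0 0 1 -.09 .77 -.2 .4;0 0 1 -.09 .77 -.2 .4;0 0 1 -.09 .77 -.2 .4;0 0 1 -.09 .77 -.2 .4;0 0 1 -.09 .77 -.2 .4;0 0 1 -.09 .77 -.2 .4",
  "grip_force": 35
}}

```text
clock: 34.92
ee_pos: [0.4966, -0.1933, 0.2184]
eef_rot: [180.0, 0.0, 87.6]
contact_force: [0.1, -0.5, 0.0]
gripper_width: 0.703
grasp_force: 0.0
```

Emit:
{"api": "send_rows", "payload": {
  "plan": "0 0 .2 0 .1 0 .4;0 0 .4 0 .3 0 .4;0 0 .6 -.05 .5 -.1 .4;0 0 .8 -.09 .77 -.2 .4;0 0 1 -.09 .77 -.2 .4;0 0 1 -.09 .77 -.2 .4;0 0 1 -.09 .77 -.2 .4;0 0 1 -.09 .77 -.2 .4;0 0 1 -.09 .77 -.2 .4;0 0 1 -.09 .77 -.2 .4"
}}

```text
clock: 35.75
ee_pos: [0.4876, -0.1164, 0.1984]
eef_rot: [180.0, 0.0, 116.3]
contact_force: [-0.5, -0.1, -0.3]
gripper_width: 0.699
grasp_force: 0.0
```

```bash
python3 - <<'E'
from h import *
t=env.get_image('top');cv2.imwrite('pics/top6.png',t[:,:,::-1])
s=env.observe();im=env.get_image('wrist');cv2.imwrite('pics/wc3.png',im[:,:,::-1]);print(s['ee_pos'],s['eef_rot'])
for th in(1.36,1.38,1.4,1.45):
  try:print(cup(im,s,th=th))
  except Exception as e:print(e)
o=np.zeros((384,772,3),np.uint8);o[:,:512]=im[:,:,::-1];o[:260,512:]=cv2.resize(t[205:265,334:394],(260,260),interpolation=cv2.INTER_CUBIC)[:,:,::-1]
cv2.imwrite('pics/v6.png',o)
E
```

```text
[ 0.48753598 -0.11629394  0.19826286] [1.79977899e+02 2.57998136e-02 1.16288959e+02]
(array([ 0.47115794, -0.08172077]), np.float64(-49.683055499263645), np.float64(17.44992905370911), np.float64(30.770769181568774))
(array([ 0.47093259, -0.0818146 ]), np.float64(-49.40610175470743), np.float64(16.934555864607304), np.float64(30.82765541229508))
(array([ 0.47103679, -0.08177646]), np.float64(-53.31099196172383), np.float64(16.75645867696494), np.float64(30.657831317201676))
(array([ 0.47078088, -0.08164188]), np.float64(-55.87264918731521), np.float64(15.917693575719358), np.float64(29.999776056677785))
```

View pics/v6.png

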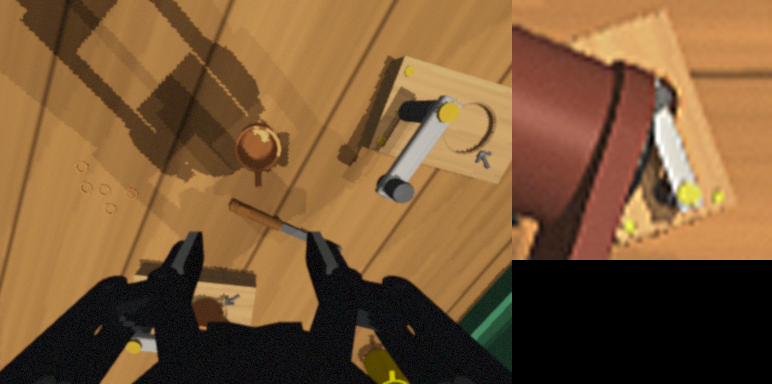

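The cup has been knocked aside, from (0.455, -0.047) to about (0.471, -0.082); it is at pixel (257,148) with its lug pointing down the image. Lever B reads shut, with its bar along the block's axis. I'll recentre the camera over the cup and measure again.

Emit:
{"api": "send_rows", "payload": {
  "plan": "0 0 0 .1 -.2 -.1 .4;0 0 0 .17 -.35 -.2 .4;0 0 0 .17 -.35 -.2 .4;0 0 0 .17 -.35 -.2 .4;0 0 0 .17 -.35 -.2 .4;0 0 0 .17 -.35 -.2 .4;0 0 0 .17 -.35 -.2 .4;0 0 0 .17 -.35 -.2 .4;0 0 0 .17 -.35 -.2 .4;0 0 0 .17 -.35 -.2 .4"
}}

```text
clock: 36.68
ee_pos: [0.5043, -0.1505, 0.1781]
eef_rot: [180.0, 0.0, 116.4]
contact_force: [-0.0, -0.3, 0.2]
gripper_width: 0.698
grasp_force: 0.0
```

```bash
python3 - <<'E'
from h import *
t=env.get_image('top');cv2.imwrite('pics/top7.png',t[:,:,::-1])
s=env.observe();im=env.get_image('wrist');cv2.imwrite('pics/wc3b.png',im[:,:,::-1]);print(s['ee_pos'],s['eef_rot'])
np.save('wc3b.npy',np.r_[s['ee_pos'],s['eef_rot']])
for th in(1.34,1.36,1.38,1.4):
  try:print(cup(im,s,th=th))
  except Exception as e:print(e)
cv2.imwrite('pics/v7.png',cv2.resize(im[40:190,160:350],(760,600),interpolation=cv2.INTER_CUBIC)[:,:,::-1])
E
```

```text
[ 0.50429674 -0.15053301  0.17805563] [1.79990203e+02 1.00065817e-02 1.16396944e+02]
(array([ 0.47042263, -0.07896356]), np.float64(-58.6522643168338), np.float64(19.31100158344542), np.float64(34.581352319240025))
(array([ 0.47042006, -0.07857716]), np.float64(-60.72961850387925), np.float64(18.59191041386554), np.float64(34.84293551857809))
(array([ 0.47037982, -0.07853715]), np.float64(-60.70495690498219), np.float64(18.29648475411561), np.float64(34.285653087630834))
(array([ 0.47073933, -0.078238  ]), np.float64(-61.69331824503255), np.float64(17.894345817437173), np.float64(34.26537672403836))
```

View pics/v7.png

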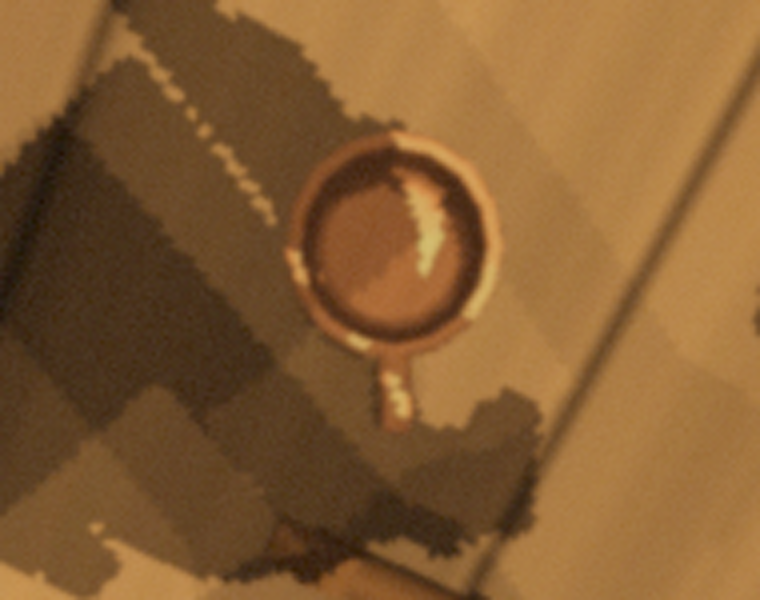

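```bash
python3 - <<'E'
from h import *
d=np.load('wc3b.npy');st=dict(ee_pos=d[:3],eef_rot=d[3:])
q=plane('wrist',np.array([(394,244),(395.5,356),(396.5,430)])/4+[160,40],.044,st);print(q)
for a in(1,2):v=q[a]-q[0];print(np.degrees(np.arctan2(v[1],v[0])),np.hypot(*v))
E
```

```text
[[ 0.47218511 -0.07742732]
 [ 0.48138586 -0.09513335]
 [ 0.48779156 -0.10745683]]
-62.54183019365661 0.01995387796506935
-62.53893129317674 0.0338427590952796
```

Emit:
{"api": "send_rows", "payload": {
  "plan": "0 0 .04 -.15 .3 0 .4;0 0 .04 -.32 .73 0 .4;0 0 .04 -.32 .73 0 .4;0 0 .04 -.32 .73 -.2 .4;0 0 .04 -.32 .73 -.4 .4;0 0 .04 -.32 .73 -.6 .4;0 0 .04 -.32 .73 -.8 .4;0 0 .04 -.32 .73 -.93 .4;0 0 .04 -.32 .73 -.93 .4;0 0 .04 -.32 .73 -.93 .4"
}}

```text
clock: 37.62
ee_pos: [0.4719, -0.0776, 0.0844]
eef_rot: [-179.9, -0.1, 117.5]
contact_force: [-0.7, 0.3, 1.0]
gripper_width: 0.699
grasp_force: 0.0
```

Emit:
{"api": "send_rows", "payload": {
  "plan": "0 0 0 0 0 0 -1;0 0 0 0 0 0 -1;0 0 0 0 0 0 -1;0 0 0 0 0 0 -1;0 0 0 0 0 0 -1;0 0 0 0 0 0 -1;0 0 0 0 0 0 -1;0 0 0 0 0 0 -1;0 0 0 0 0 0 -1;0 0 0 0 0 0 -1"
}}

```text
clock: 38.45
ee_pos: [0.4735, -0.0781, 0.0865]
eef_rot: [179.9, 0.1, 117.5]
contact_force: [-0.4, -0.3, 7.1]
gripper_width: 0.462
grasp_force: 35.8
```

Emit:
{"api": "send_rows", "payload": {
  "plan": "0 0 0 0 0 .2 -1;0 0 0 0 0 .4 -1;0 0 0 0 0 .6 -1;0 0 0 0 0 .8 -1;0 0 0 0 0 1 -1;0 0 0 0 0 1 -1;0 0 0 0 0 1 -1;0 0 0 0 0 1 -1;0 0 0 0 0 1 -1;0 0 0 0 0 1 -1"
}}

```text
clock: 39.28
ee_pos: [0.4714, -0.0774, 0.1831]
eef_rot: [-179.9, -0.1, 117.5]
contact_force: [-0.3, 1.2, -0.5]
gripper_width: 0.465
grasp_force: 35.7
```

```bash
python3 - <<'E'
from h import *
s=env.observe();im=env.get_image('wrist');cv2.imwrite('pics/wg2.png',im[:,:,::-1]);print(s['ee_pos'],s['eef_rot'],s['gripper_width'],s['qpos'][5])
E
```

```text
[ 0.471405   -0.07739892  0.18307115] [-1.79875330e+02 -1.32381563e-01  1.17530523e+02] 0.4652126801994133 -45.79238282626834
```

Emit:
{"api": "send_rows", "payload": {
  "plan": "0 0 .2 .1 .05 .25 -1;0 0 .4 .25 .15 .25 -1;0 0 .602 .45 .25 .25 -1;0 0 .602 .65 .37 .25 -1;0 0 .602 .815 .48 .25 -1;0 0 .602 .815 .48 .25 -1;0 0 .602 .815 .48 .25 -1;0 0 .602 .815 .48 .25 -1;0 0 .602 .815 .48 .25 -1;0 0 .602 .815 .48 .25 -1"
}}

```text
clock: 40.17
ee_pos: [0.5531, -0.0301, 0.2096]
eef_rot: [-180.0, -0.0, 134.7]
contact_force: [0.4, 0.1, -0.7]
gripper_width: 0.461
grasp_force: 35.7
```

Emit:
{"api": "send_rows", "payload": {
  "plan": "0 0 .2 .1 .05 0 -1;0 0 .4 .25 .15 0 -1;0 0 .602 .45 .25 0 -1;0 0 .602 .65 .37 0 -1;0 0 .602 .815 .48 0 -1;0 0 .602 .815 .48 0 -1;0 0 .602 .815 .48 -.2 -1;0 0 .602 .815 .48 -.4 -1;0 0 .602 .815 .48 -.6 -1;0 0 .602 .815 .48 -.8 -1"
}}

```text
clock: 41.0
ee_pos: [0.6346, 0.0176, 0.1293]
eef_rot: [-180.0, 0.0, 152.0]
contact_force: [0.1, -0.1, -1.4]
gripper_width: 0.463
grasp_force: 35.8
```

```bash
python3 - <<'E'
from h import *
t=env.get_image('top');cv2.imwrite('pics/top8.png',t[:,:,::-1])
s=env.observe();print(s['ee_pos'],s['eef_rot'],s['gripper_width'],s['qpos'][5])
E
```

```text
[0.63184292 0.01784391 0.12411361] [-179.80891812   -0.41220989  151.98238467] 0.4599203591733161 -67.09524168773584
```

Emit:
{"api": "send_rows", "payload": {
  "plan": "0 0 0 0 0 -.05 -1;0 0 0 0 0 -.1 -1;0 0 0 0 0 -.13 -1;0 0 0 0 0 -.15 -1;0 0 0 0 0 -.17 -1;0 0 0 0 0 -.19 -1;0 0 0 0 0 -.21 -1;0 0 0 0 0 -.23 -1;0 0 0 0 0 -.25 -1;0 0 0 0 0 -.26 -1"
}}

```text
clock: 41.88
ee_pos: [0.6357, 0.0183, 0.1056]
eef_rot: [-180.0, -0.0, 152.0]
contact_force: [-6.7, 0.0, 12.8]
gripper_width: 0.462
grasp_force: 36.9
```

Emit:
{"api": "send_rows", "payload": {
  "plan": "0 0 0 0 0 -.01 -1;0 0 0 0 0 -.01 .1;0 0 0 0 0 -.01 .15;0 0 0 0 0 -.01 .15;0 0 0 0 0 -.01 .15;0 0 0 0 0 .2 .15;0 0 0 0 0 .4 .15;0 0 0 0 0 .6 .15;0 0 0 0 0 .8 .15;0 0 0 0 0 .9 .15"
}}

```text
clock: 42.72
ee_pos: [0.6363, 0.0182, 0.1967]
eef_rot: [179.9, 0.2, 152.0]
contact_force: [0.7, -0.7, 0.4]
gripper_width: 0.579
grasp_force: 0.0
```

Emit:
{"api": "send_rows", "payload": {
  "plan": "0 0 0 .2 -.1 0 .15;0 0 0 .4 -.2 0 .15;0 0 0 .67 -.36 0 .15;0 0 0 .67 -.36 0 .15;0 0 0 .67 -.36 0 .15;0 0 0 .67 -.36 0 .15;0 0 0 .67 -.36 0 .15;0 0 0 .67 -.36 0 .15;0 0 0 .67 -.36 0 .15;0 0 0 .67 -.36 0 .15"
}}

```text
clock: 43.55
ee_pos: [0.7019, -0.0173, 0.1941]
eef_rot: [180.0, 0.0, 152.0]
contact_force: [-0.3, 0.2, -0.1]
gripper_width: 0.577
grasp_force: 0.0
```

```bash
python3 - <<'E'
from h import *
s=env.observe();im=env.get_image('wrist');cv2.imwrite('pics/wC.png',im[:,:,::-1]);print(s['ee_pos'],s['eef_rot'])
np.save('wC.npy',np.r_[s['ee_pos'],s['eef_rot']])
for th in(1.36,1.4,1.45,1.5):
  try:print(cup(im,s,z=.063,th=th))
  except Exception as e:print(e)
E
```

```text
[ 0.70193154 -0.01730076  0.19410778] [1.79996606e+02 5.44109286e-03 1.52048819e+02]
(array([0.63518419, 0.01918513]), np.float64(-28.73723394999498), np.float64(19.373305094943742), np.float64(33.36488175290904))
(array([0.63513118, 0.01926068]), np.float64(-28.78589241673086), np.float64(19.086454376519477), np.float64(33.41390223264654))
(array([0.63514879, 0.01939075]), np.float64(-28.991410917388652), np.float64(18.52723743473068), np.float64(32.741003191393816))
(array([0.63590066, 0.01832026]), np.float64(-27.313155382417058), np.float64(12.23381797845849), np.float64(31.519986842969832))
```

Emit:
{"api": "send_rows", "payload": {
  "plan": "0 0 -.2 -.05 .1 0 .4;0 0 -.42 -.1 .3 0 .4;0 0 -.42 -.13 .5 0 .4;0 0 -.42 -.13 .645 0 .4;0 0 -.42 -.13 .645 0 .4;0 0 -.42 -.13 .645 0 .4;0 0 -.42 -.13 .645 0 .4;0 0 -.42 -.13 .645 0 .4;0 0 -.42 -.13 .645 0 .4;0 0 -.42 -.13 .645 0 .4"
}}

```text
clock: 44.43
ee_pos: [0.6894, 0.046, 0.1939]
eef_rot: [-180.0, 0.0, 139.9]
contact_force: [0.7, -0.6, -0.2]
gripper_width: 0.698
grasp_force: 0.0
```

Emit:
{"api": "send_rows", "payload": {
  "plan": "0 0 -.2 -.05 .1 0 .4;0 0 -.42 -.1 .3 0 .4;0 0 -.42 -.13 .5 0 .4;0 0 -.42 -.13 .645 0 .4;0 0 -.42 -.13 .645 0 .4;0 0 -.42 -.13 .645 0 .4;0 0 -.42 -.13 .645 0 .4;0 0 -.42 -.13 .645 0 .4;0 0 -.42 -.13 .645 0 .4;0 0 -.42 -.13 .645 0 .4"
}}

```text
clock: 45.27
ee_pos: [0.6764, 0.1106, 0.1939]
eef_rot: [-180.0, 0.0, 127.9]
contact_force: [-0.2, -0.6, -0.4]
gripper_width: 0.7
grasp_force: 0.0
```

```bash
python3 - <<'E'
from h import *
s=env.observe();im=env.get_image('wrist');cv2.imwrite('pics/wc1.png',im[:,:,::-1]);print(s['ee_pos'],s['eef_rot'])
np.save('wc1.npy',np.r_[s['ee_pos'],s['eef_rot']])
for th in(1.34,1.36,1.38,1.4,1.45):
  try:print(cup(im,s,th=th))
  except Exception as e:print(e)
a=cv2.imread('pics/wC.png')[20:210,160:350]
o=np.hstack([cv2.resize(q,(400,400),interpolation=cv2.INTER_CUBIC) for q in(a,im[20:210,160:350,::-1])])
cv2.imwrite('pics/v8.png',o)
E
```

```text
[0.67644354 0.11056419 0.19388059] [-1.79993709e+02  7.10164128e-03  1.27911672e+02]
(array([0.63145023, 0.17555642]), np.float64(-47.29474142349846), np.float64(19.347947426717596), np.float64(36.096438656978066))
(array([0.6314466 , 0.17556309]), np.float64(-47.59368072274528), np.float64(19.09641146284502), np.float64(35.469448610507385))
(array([0.63141943, 0.17559359]), np.float64(-47.53954300521913), np.float64(18.75760102091354), np.float64(35.406082956248106))
(array([0.63140286, 0.1755457 ]), np.float64(-47.67547042863152), np.float64(18.574018102188507), np.float64(35.23047236394567))
(array([0.63136323, 0.17551454]), np.float64(-47.32751090749319), np.float64(17.856138922678227), np.float64(34.41097196453039))
```

View pics/v8.png

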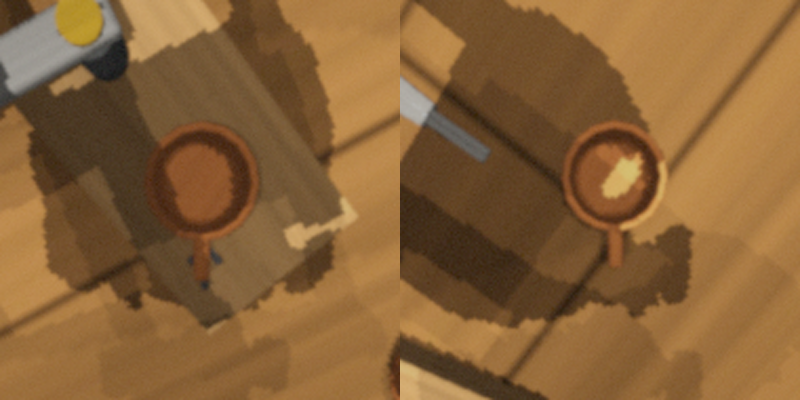

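C is right: the lug lies over the arrow, with wings showing evenly at (190,258) and (217,258). The last cup has its rim centre at crop (614.5,176) and lug tip at (616,264).

```bash
python3 - <<'E'
from h import *
d=np.load('wc1.npy');st=dict(ee_pos=d[:3],eef_rot=d[3:])
q=plane('wrist',(np.array([(614.5,176),(615,227),(616,264)])-[400,0])*190/400+[160,20],.044,st);print(q)
for a in(1,2):v=q[a]-q[0];print(np.degrees(np.arctan2(v[1],v[0])),np.hypot(*v))
# lug-only centroid of copper pixels
im=cv2.imread('pics/wc1.png')[:,:,::-1];g=cv2.GaussianBlur(im,(3,3),0).astype(float);a=g[...,0]/(g[...,1]+8)
for r in range(126,150,3):
  c=np.where(a[r,245:285]>1.4)[0];print(r,c.min()+245 if len(c) else 0,c.max()+245 if len(c) else 0)
E
```

```text
[[0.63365158 0.17598941]
 [0.64537341 0.1615028 ]
 [0.6544826  0.15064198]]
-51.021974726539916 0.018634993614627293
-50.58597200125696 0.032808891489309024
126 249 264
129 255 264
132 258 266
135 258 265
138 258 266
141 258 265
144 259 265
147 0 0
```

Emit:
{"api": "send_rows", "payload": {
  "plan": "0 0 .04 -.2 .3 0 .25;0 0 .04 -.445 .645 0 .25;0 0 .04 -.445 .645 0 .25;0 0 .04 -.445 .645 -.2 .25;0 0 .04 -.445 .645 -.4 .25;0 0 .04 -.445 .645 -.6 .25;0 0 .04 -.445 .645 -.8 .25;0 0 .04 -.445 .645 -.9 .25;0 0 .04 -.445 .645 -1 .25;0 0 .04 -.445 .645 -1 .25"
}}

```text
clock: 46.15
ee_pos: [0.6308, 0.1753, 0.0917]
eef_rot: [-179.8, -0.1, 129.1]
contact_force: [-1.2, -0.6, -0.0]
gripper_width: 0.625
grasp_force: 0.0
```

Emit:
{"api": "send_rows", "payload": {
  "plan": "0 0 0 0 0 -.09 .25;0 0 0 0 0 -.09 .25;0 0 0 0 0 -.09 -1;0 0 0 0 0 -.09 -1;0 0 0 0 0 -.09 -1;0 0 0 0 0 -.09 -1;0 0 0 0 0 -.09 -1;0 0 0 0 0 -.09 -1;0 0 0 0 0 -.09 -1;0 0 0 0 0 -.09 -1"
}}

```text
clock: 46.98
ee_pos: [0.6322, 0.1759, 0.0857]
eef_rot: [179.9, 0.0, 129.1]
contact_force: [0.2, 0.1, 3.7]
gripper_width: 0.46
grasp_force: 35.6
```

Emit:
{"api": "send_rows", "payload": {
  "plan": "0 0 0 0 0 .2 -1;0 0 0 0 0 .4 -1;0 0 0 0 0 .6 -1;0 0 0 0 0 .8 -1;0 0 0 0 0 1 -1;0 0 0 0 0 1 -1;0 0 0 0 0 1 -1;0 0 0 0 0 1 -1;0 0 0 0 0 1 -1;0 0 0 0 0 1 -1"
}}

```text
clock: 47.82
ee_pos: [0.6308, 0.1756, 0.1825]
eef_rot: [-179.8, -0.1, 129.1]
contact_force: [-0.0, -0.0, -0.8]
gripper_width: 0.463
grasp_force: 35.5
```

Emit:
{"api": "send_rows", "payload": {
  "plan": "0 0 .2 -.1 .1 .25 -1;0 0 .4 -.2 .2 .25 -1;0 0 .6 -.3 .3 .25 -1;0 0 .727 -.41 .39 .25 -1;0 0 .727 -.41 .39 .25 -1;0 0 .727 -.41 .39 .25 -1;0 0 .727 -.41 .39 .25 -1;0 0 .727 -.41 .39 .25 -1;0 0 .727 -.41 .39 .25 -1;0 0 .727 -.41 .39 .25 -1"
}}

```text
clock: 48.65
ee_pos: [0.5912, 0.2144, 0.2098]
eef_rot: [-180.0, -0.0, 149.9]
contact_force: [-0.3, -0.2, -1.4]
gripper_width: 0.461
grasp_force: 35.6
```

Emit:
{"api": "send_rows", "payload": {
  "plan": "0 0 .2 -.1 .1 0 -1;0 0 .4 -.2 .2 0 -1;0 0 .6 -.3 .3 0 -1;0 0 .727 -.41 .39 0 -1;0 0 .727 -.41 .39 0 -1;0 0 .727 -.41 .39 0 -1;0 0 .727 -.41 .39 0 -1;0 0 .727 -.41 .39 0 -1;0 0 .727 -.41 .39 0 -1;0 0 .727 -.41 .39 0 -1"
}}

```text
clock: 49.48
ee_pos: [0.5502, 0.2534, 0.2099]
eef_rot: [-180.0, 0.0, 170.7]
contact_force: [-0.8, -0.5, -1.0]
gripper_width: 0.465
grasp_force: 35.6
```

Emit:
{"api": "send_rows", "payload": {
  "plan": "0 0 .2 -.1 .1 0 -1;0 0 .4 -.2 .2 0 -1;0 0 .6 -.3 .3 0 -1;0 0 .727 -.41 .39 0 -1;0 0 .727 -.41 .39 0 -1;0 0 .727 -.41 .39 0 -1;0 0 .727 -.41 .39 -.2 -1;0 0 .727 -.41 .39 -.4 -1;0 0 .727 -.41 .39 -.6 -1;0 0 .727 -.41 .39 -.8 -1"
}}

```text
clock: 50.32
ee_pos: [0.5098, 0.2922, 0.1294]
eef_rot: [-180.0, 0.1, -168.5]
contact_force: [-0.4, -0.2, -0.5]
gripper_width: 0.466
grasp_force: 35.6
```

Emit:
{"api": "send_rows", "payload": {
  "plan": "0 0 0 0 0 -.05 -1;0 0 0 0 0 -.1 -1;0 0 0 0 0 -.13 -1;0 0 0 0 0 -.15 -1;0 0 0 0 0 -.17 -1;0 0 0 0 0 -.19 -1;0 0 0 0 0 -.21 -1;0 0 0 0 0 -.23 -1;0 0 0 0 0 -.25 -1;0 0 0 0 0 -.26 -1"
}}

```text
clock: 51.15
ee_pos: [0.509, 0.2929, 0.1046]
eef_rot: [-180.0, -0.0, -168.4]
contact_force: [-3.9, -1.8, 9.7]
gripper_width: 0.459
grasp_force: 36.4
```

Emit:
{"api": "send_rows", "payload": {
  "plan": "0 0 0 0 0 -.01 -1;0 0 0 0 0 -.01 .1;0 0 0 0 0 -.01 .15;0 0 0 0 0 -.01 .15;0 0 0 0 0 -.01 .15;0 0 0 0 0 .2 .15;0 0 0 0 0 .4 .15;0 0 0 0 0 .6 .15;0 0 0 0 0 .8 .15;0 0 0 0 0 .9 .15"
}}

```text
clock: 51.98
ee_pos: [0.5098, 0.2932, 0.1967]
eef_rot: [180.0, 0.2, -168.4]
contact_force: [0.0, 1.0, 0.5]
gripper_width: 0.578
grasp_force: 0.0
```

Emit:
{"api": "send_rows", "payload": {
  "plan": "0 0 0 .2 .05 0 .15;0 0 0 .4 .1 0 .15;0 0 0 .75 .15 0 .15;0 0 0 .75 .15 0 .15;0 0 0 .75 .15 0 .15;0 0 0 .75 .15 0 .15;0 0 0 .75 .15 0 .15;0 0 0 .75 .15 0 .15;0 0 0 .75 .15 0 .15;0 0 0 .75 .15 0 .15"
}}

```text
clock: 52.82
ee_pos: [0.5833, 0.3078, 0.1943]
eef_rot: [180.0, 0.0, -168.4]
contact_force: [1.3, -0.3, -0.1]
gripper_width: 0.578
grasp_force: 0.0
```

```bash
python3 - <<'E'
from h import *
s=env.observe();im=env.get_image('wrist');cv2.imwrite('pics/wA3.png',im[:,:,::-1]);print(s['ee_pos'],s['eef_rot'])
t=env.get_image('top');cv2.imwrite('pics/top9.png',t[:,:,::-1])
np.save('wA3.npy',np.r_[s['ee_pos'],s['eef_rot']])
for th in(1.34,1.38,1.42,1.46):
  try:print(cup(im,s,z=.063,th=th))
  except Exception as e:print(e)
# steel arrow pixels: bluish-grey (R/G low) near the lug
g=cv2.GaussianBlur(im,(3,3),0).astype(float);m=((g[...,2]/(g[...,0]+5)>.8)&(g.sum(2)>90)).astype(np.uint8);m[200:]=0
k,l,stt,ce=cv2.connectedComponentsWithStats(m)
for i in range(1,k):
  if stt[i,4]>8 and 200<ce[i][0]<320:print(stt[i],ce[i].round(1),plane('wrist',[ce[i]],.025,s).round(4))
E
```

```text
[0.583315   0.30784078 0.19426196] [ 1.79995615e+02  2.21188977e-02 -1.68396689e+02]
(array([0.50966675, 0.29266147]), np.float64(11.30109514717444), np.float64(19.345085089954488), np.float64(33.839041519580306))
(array([0.50973631, 0.29266285]), np.float64(11.443268389260165), np.float64(19.01450310389024), np.float64(33.00420804273026))
(array([0.50970567, 0.29271466]), np.float64(10.824143578093208), np.float64(18.670387859697897), np.float64(33.026580856889154))
(array([0.5096982, 0.2926885]), np.float64(11.403788104714078), np.float64(18.224696500002352), np.float64(33.00472724615205))
[ 158    0  115   39 1281] [227.4  10.9] [[0.444  0.2572]]
```

The cup in A is seated with its lug at 11.4°, against 11.9° for the mark. Next I'll shut lever A.

Emit:
{"api": "send_rows", "payload": {
  "plan": "0 0 0 -.2 -.2 0 .15;0 0 0 -.4 -.3 0 .15;0 0 0 -.64 -.46 0 .15;0 0 0 -.64 -.46 0 .15;0 0 0 -.64 -.46 0 .15;0 0 0 -.64 -.46 0 .15;0 0 0 -.64 -.46 0 .15;0 0 0 -.64 -.46 0 .15;0 0 0 -.64 -.46 0 .15;0 0 0 -.64 -.46 0 .15",
  "grip_force": 25
}}

```text
clock: 53.75
ee_pos: [0.5203, 0.2621, 0.194]
eef_rot: [180.0, 0.0, -168.4]
contact_force: [0.4, 0.2, -0.6]
gripper_width: 0.572
grasp_force: 0.0
```

Emit:
{"api": "send_rows", "payload": {
  "plan": "0 0 0 -.2 -.2 0 .15;0 0 0 -.4 -.3 0 .15;0 0 0 -.65 -.455 0 .15;0 0 0 -.65 -.455 0 .15;0 0 0 -.65 -.455 -.15 .15;0 0 0 -.65 -.455 -.3 .15;0 0 0 -.65 -.455 -.36 .15;0 0 0 -.65 -.455 -.36 .15;0 0 0 -.65 -.455 -.36 -1;0 0 0 -.65 -.455 -.36 -1"
}}

```text
clock: 54.58
ee_pos: [0.4555, 0.2166, 0.1588]
eef_rot: [180.0, 0.1, -168.4]
contact_force: [0.5, -0.2, 0.3]
gripper_width: 0.301
grasp_force: 0.0
```

Emit:
{"api": "send_rows", "payload": {
  "plan": "0 0 0 0 0 0 -1;0 0 0 0 0 0 -1;0 0 0 0 0 0 -1;0 0 0 0 0 0 -1;0 0 0 0 0 0 -1;0 0 0 0 0 0 -1;0 0 0 0 0 0 -1;0 0 0 0 0 0 -1;0 0 0 0 0 0 -1;0 0 0 0 0 0 -1"
}}

```text
clock: 55.42
ee_pos: [0.4555, 0.2198, 0.1594]
eef_rot: [179.5, 0.3, -168.5]
contact_force: [0.2, 15.0, -2.8]
gripper_width: 0.155
grasp_force: 24.4
```

Emit:
{"api": "send_rows", "payload": {
  "plan": "0 0 0 .11 .05 0 -1;0 0 0 .225 .09 0 -1;0 0 0 .325 .14 0 -1;0 0 0 .415 .22 0 -1;0 0 0 .485 .31 0 -1;0 0 0 .53 .415 0 -1;0 0 0 .555 .52 0 -1;0 0 0 .565 .625 0 -1;0 0 0 .56 .715 0 -1;0 0 0 .55 .785 0 -1"
}}

```text
clock: 56.25
ee_pos: [0.5097, 0.2958, 0.1581]
eef_rot: [180.0, 0.0, -168.4]
contact_force: [0.6, -0.2, -0.1]
gripper_width: -0.0
grasp_force: 0.0
```

Emit:
{"api": "send_rows", "payload": {
  "plan": "0 0 0 -.005 .02 0 -1;0 0 0 -.005 .02 0 -1;0 0 0 0 0 0 -1;0 0 0 0 0 0 .15;0 0 0 0 0 0 .15;0 0 0 0 0 .1 .15;0 0 0 0 0 .3 .15;0 0 0 0 0 .5 .15;0 0 0 0 0 .7 .15;0 0 0 0 0 .8 .15"
}}

```text
clock: 57.08
ee_pos: [0.5109, 0.2951, 0.2419]
eef_rot: [179.9, 0.3, -168.4]
contact_force: [0.8, 1.5, 0.2]
gripper_width: 0.575
grasp_force: 0.0
```

The knob slipped out of the fingers. I'll find the lever by its steel pixels.

```bash
cat >> h.py <<'E'
def lever(im,s,hinge,n='wrist',z=.074):
    g=cv2.GaussianBlur(im,(3,3),0).astype(float)
    m=(g[...,2]/(g[...,0]+5)>.75);
    if n=='wrist': m[215:]=0
    p=np.argwhere(m)[:,::-1];q=plane(n,p,z,s);v=q-hinge;r=np.hypot(*v.T);k=(r>.02)&(r<.072);k2=(r>.02)&(r<.05)
    v2=v[k2];a=np.degrees(np.arctan2(v2[:,1],v2[:,0]));return k2.sum(),np.median(a),np.percentile(a,[5,95]),q[k&(r>.055)].mean(0) if (k&(r>.055)).any() else None
E
python3 - <<'E'
from h import *
s=env.observe();im=env.get_image('wrist');cv2.imwrite('pics/wA4.png',im[:,:,::-1])
print(s['ee_pos'],lever(im,s,np.array([.4503,.2797])))
d=np.load('wA3.npy');st=dict(ee_pos=d[:3],eef_rot=d[3:]);print(lever(cv2.imread('pics/wA3.png')[:,:,::-1].copy(),st,np.array([.4503,.2797])))
E
```

```text
[0.51089326 0.2950808  0.24185823] (np.int64(531), np.float64(-24.142959605384892), array([-35.88992871,  -9.69664239]), array([0.50759746, 0.2526977 ]))
(np.int64(508), np.float64(-77.7488088732421), array([-82.40370366, -67.63026084]), array([0.45989262, 0.22361897]))
```

Emit:
{"api": "send_rows", "payload": {
  "plan": "0 0 0 -.03 -.43 0 .15;0 0 0 -.03 -.43 0 .15;0 0 0 -.03 -.43 -.2 .15;0 0 0 -.03 -.43 -.4 .15;0 0 0 -.03 -.43 -.6 .15;0 0 0 -.03 -.43 -.81 .15;0 0 0 -.03 -.43 -.81 .15;0 0 0 -.03 -.43 -.81 -.4;0 0 0 -.03 -.43 -.81 -1;0 0 0 -.03 -.43 -.81 -1"
}}

```text
clock: 57.97
ee_pos: [0.5074, 0.2523, 0.1586]
eef_rot: [179.9, 0.1, -168.4]
contact_force: [-0.4, 0.6, 2.0]
gripper_width: 0.158
grasp_force: 27.4
```

Emit:
{"api": "send_rows", "payload": {
  "plan": "0 0 0 0 0 0 -1;0 0 0 0 0 0 -1;0 0 0 0 0 0 -1;0 0 0 0 0 0 -1;0 0 0 0 0 0 -1;0 0 0 0 0 0 -1;0 0 0 0 0 0 -1;0 0 0 0 0 0 -1;0 0 0 0 0 0 -1;0 0 0 0 0 0 -1"
}}

```text
clock: 58.8
ee_pos: [0.5075, 0.2523, 0.1584]
eef_rot: [180.0, 0.1, -168.4]
contact_force: [-1.3, 1.1, 6.2]
gripper_width: 0.159
grasp_force: 24.9
```

Emit:
{"api": "send_rows", "payload": {
  "plan": "0 0 0 .02 .08 0 -1;0 0 0 .04 .155 0 -1;0 0 0 .05 .23 0 -1;0 0 0 .05 .305 0 -1;0 0 0 .045 .37 0 -1;0 0 0 .035 .42 0 -1;0 0 0 .03 .44 0 -1;0 0 0 .03 .44 0 -1;0 0 0 .03 .44 0 -1;0 0 0 .03 .44 0 -1"
}}

```text
clock: 59.63
ee_pos: [0.5128, 0.2951, 0.1585]
eef_rot: [-179.8, 0.5, -168.4]
contact_force: [8.0, -2.1, 1.4]
gripper_width: 0.153
grasp_force: 24.9
```

Emit:
{"api": "send_rows", "payload": {
  "plan": "0 0 0 0 0 0 .15;0 0 0 0 0 0 .15;0 0 0 0 0 0 .15;0 0 0 0 0 .2 .15;0 0 0 0 0 .4 .15;0 0 0 0 0 .6 .15;0 0 0 0 0 .8 .15;0 0 0 0 0 .8 .15;0 0 0 0 0 .8 .15;0 0 0 0 0 .8 .15"
}}

```text
clock: 60.47
ee_pos: [0.5091, 0.2956, 0.2355]
eef_rot: [-180.0, -0.1, -168.4]
contact_force: [-0.1, -0.2, -1.7]
gripper_width: 0.571
grasp_force: 0.0
```

```bash
python3 - <<'E'
from h import *
s=env.observe();im=env.get_image('wrist');cv2.imwrite('pics/wA5.png',im[:,:,::-1])
print(s['ee_pos'],lever(im,s,np.array([.4503,.2797])),s['qpos'])
E
```

```text
[0.5091486  0.29561287 0.23551251] (np.int64(526), np.float64(14.05331528534051), array([ 2.65129809, 26.71433951]), array([0.51191621, 0.29355792])) [ 2.29005765e+01  1.12307222e+00  1.01025231e+02 -3.83009917e-03
  7.79649670e+01 -7.86943783e+01]
```

I can't tell whether A reached its stop, so I'll press the knob further with closed fingers from the -y side.

Emit:
{"api": "send_rows", "payload": {
  "plan": "0 0 0 .04 -.2 0 -1;0 0 0 .075 -.34 0 -1;0 0 0 .075 -.34 0 -1;0 0 0 .075 -.34 0 -1;0 0 0 .075 -.34 0 -1;0 0 0 .075 -.34 -.2 -1;0 0 0 .075 -.34 -.4 -1;0 0 0 .075 -.34 -.6 -1;0 0 0 .075 -.34 -.85 -1;0 0 0 .075 -.34 -.85 -1"
}}

```text
clock: 61.35
ee_pos: [0.5141, 0.2612, 0.1462]
eef_rot: [-179.9, -0.6, -168.4]
contact_force: [-1.2, -0.8, -0.9]
gripper_width: 0.001
grasp_force: 0.0
```

Emit:
{"api": "send_rows", "payload": {
  "plan": "0 0 0 -.005 .02 0 -1;0 0 0 -.01 .04 0 -1;0 0 0 -.01 .06 0 -1;0 0 0 -.015 .08 0 -1;0 0 0 -.02 .1 0 -1;0 0 0 -.02 .11 0 -1;0 0 0 -.02 .12 0 -1;0 0 0 -.025 .12 0 -1;0 0 0 -.025 .12 0 -1;0 0 0 -.025 .12 0 -1"
}}

```text
clock: 62.18
ee_pos: [0.5149, 0.2737, 0.152]
eef_rot: [-180.0, 0.0, -168.4]
contact_force: [0.4, -1.0, 0.2]
gripper_width: -0.006
grasp_force: 0.2
```

Emit:
{"api": "send_rows", "payload": {
  "plan": "0 0 0 -.005 .01 0 -1;0 0 0 -.005 .02 0 -1;0 0 0 -.01 .03 0 -1;0 0 0 -.01 .04 0 -1;0 0 0 -.01 .05 0 -1;0 0 0 -.01 .06 0 -1;0 0 0 -.01 .06 0 -1;0 0 0 -.01 .06 0 -1;0 0 0 -.01 .06 0 -1;0 0 0 -.01 .06 0 -1"
}}

```text
clock: 63.02
ee_pos: [0.5146, 0.2761, 0.1518]
eef_rot: [-179.5, -0.1, -168.4]
contact_force: [2.1, -16.4, 2.6]
gripper_width: -0.002
grasp_force: 8.0
```

A is on its stop: the push met 16 N. Now lever C, with the wrist turned back so that the pinch suits its arc.

Emit:
{"api": "send_rows", "payload": {
  "plan": "0 0 0 0 -.1 0 -1;0 0 0 0 -.1 0 -1;0 0 0 0 -.1 .2 -1;0 0 0 0 -.1 .4 -1;0 0 0 0 -.1 .6 -1;0 0 0 0 -.1 .8 -1;0 0 0 0 -.1 .8 0;0 0 0 0 -.1 .8 .15;0 0 0 0 -.1 .8 .15;0 0 0 0 -.1 .8 .15"
}}

```text
clock: 63.85
ee_pos: [0.5129, 0.2697, 0.2299]
eef_rot: [-180.0, -0.2, -168.4]
contact_force: [0.5, 0.4, -0.2]
gripper_width: 0.563
grasp_force: 0.0
```

Emit:
{"api": "send_rows", "payload": {
  "plan": "0 0 -.2 .05 -.2 0 .15;0 0 -.46 .1 -.5 0 .15;0 0 -.46 .2 -.8 0 .15;0 0 -.46 .22 -1 0 .15;0 0 -.46 .22 -1 0 .15;0 0 -.46 .22 -1 0 .15;0 0 -.46 .22 -1 0 .15;0 0 -.46 .22 -1 0 .15;0 0 -.46 .22 -1 0 .15;0 0 -.46 .22 -1 0 .15"
}}

```text
clock: 64.68
ee_pos: [0.5356, 0.1707, 0.2318]
eef_rot: [180.0, -0.0, 178.5]
contact_force: [0.2, 0.0, -1.2]
gripper_width: 0.576
grasp_force: 0.0
```

Emit:
{"api": "send_rows", "payload": {
  "plan": "0 0 -.2 .05 -.2 0 .15;0 0 -.46 .1 -.5 0 .15;0 0 -.46 .2 -.8 0 .15;0 0 -.46 .22 -1 0 .15;0 0 -.46 .22 -1 0 .15;0 0 -.46 .22 -1 0 .15;0 0 -.46 .22 -1 0 .15;0 0 -.46 .22 -1 0 .15;0 0 -.46 .22 -1 0 .15;0 0 -.46 .22 -1 0 .15"
}}

```text
clock: 65.52
ee_pos: [0.5576, 0.0707, 0.2319]
eef_rot: [180.0, -0.0, 165.3]
contact_force: [0.4, 0.5, -0.4]
gripper_width: 0.576
grasp_force: 0.0
```

Emit:
{"api": "send_rows", "payload": {
  "plan": "0 0 -.2 .05 -.2 0 .15;0 0 -.46 .1 -.5 0 .15;0 0 -.46 .2 -.8 0 .15;0 0 -.46 .22 -1 0 .15;0 0 -.46 .22 -1 0 .15;0 0 -.46 .22 -1 0 .15;0 0 -.46 .22 -1 0 .15;0 0 -.46 .22 -1 0 .15;0 0 -.46 .22 -1 0 .15;0 0 -.46 .22 -1 0 .15"
}}

```text
clock: 66.35
ee_pos: [0.5797, -0.0293, 0.2319]
eef_rot: [180.0, -0.0, 152.1]
contact_force: [-0.3, -0.4, -0.8]
gripper_width: 0.573
grasp_force: 0.0
```

Emit:
{"api": "send_rows", "payload": {
  "plan": "0 0 0 0 -.26 0 .15;0 0 0 0 -.26 0 .15;0 0 0 0 -.26 -.2 .15;0 0 0 0 -.26 -.4 .15;0 0 0 0 -.26 -.6 .15;0 0 0 0 -.26 -.74 .15;0 0 0 0 -.26 -.74 .15;0 0 0 0 -.26 -.74 -1;0 0 0 0 -.26 -.74 -1;0 0 0 0 -.26 -.74 -1"
}}

```text
clock: 67.18
ee_pos: [0.5808, -0.0563, 0.1597]
eef_rot: [180.0, 0.2, 152.1]
contact_force: [-0.4, -0.5, 2.3]
gripper_width: 0.158
grasp_force: 25.3
```

Emit:
{"api": "send_rows", "payload": {
  "plan": "0 0 0 0 0 0 -1;0 0 0 0 0 0 -1;0 0 0 0 0 0 -1;0 0 0 0 0 0 -1;0 0 0 0 0 0 -1;0 0 0 0 0 0 -1;0 0 0 0 0 0 -1;0 0 0 0 0 0 -1;0 0 0 0 0 0 -1;0 0 0 0 0 0 -1"
}}

```text
clock: 68.02
ee_pos: [0.5808, -0.0564, 0.1595]
eef_rot: [179.9, 0.2, 152.0]
contact_force: [1.3, 0.5, 6.0]
gripper_width: 0.151
grasp_force: 25.0
```

Emit:
{"api": "send_rows", "payload": {
  "plan": "0 0 0 .12 .015 0 -1;0 0 0 .235 .06 0 -1;0 0 0 .335 .12 0 -1;0 0 0 .42 .2 0 -1;0 0 0 .49 .295 0 -1;0 0 0 .545 .4 0 -1;0 0 0 .57 .505 0 -1;0 0 0 .58 .615 0 -1;0 0 0 .575 .70 0 -1;0 0 0 .56 .77 0 -1"
}}

```text
clock: 68.85
ee_pos: [0.6348, 0.0223, 0.1568]
eef_rot: [-180.0, -0.1, 152.1]
contact_force: [-0.2, 0.3, 0.5]
gripper_width: 0.004
grasp_force: 0.0
```

Emit:
{"api": "send_rows", "payload": {
  "plan": "0 0 0 -.01 .02 0 -1;0 0 0 -.01 .02 0 -1;0 0 0 -.01 .02 0 -1;0 0 0 -.01 .02 0 .15;0 0 0 -.01 .02 0 .15;0 0 0 -.01 .02 .2 .15;0 0 0 -.01 .02 .4 .15;0 0 0 -.01 .02 .6 .15;0 0 0 -.01 .02 .8 .15;0 0 0 -.01 .02 .8 .15"
}}

```text
clock: 69.68
ee_pos: [0.6371, 0.0222, 0.2436]
eef_rot: [179.8, 0.5, 152.0]
contact_force: [0.8, 0.1, 0.4]
gripper_width: 0.573
grasp_force: 0.0
```

```bash
python3 - <<'E'
from h import *
s=env.observe();im=env.get_image('wrist');cv2.imwrite('pics/wC2.png',im[:,:,::-1])
print(s['ee_pos'],lever(im,s,np.array([.5762,.006])))
E
```

```text
[0.63705219 0.02219437 0.24359121] (np.int64(501), np.float64(-42.298575360689476), array([-53.48029082, -28.29297365]), array([ 0.62084299, -0.03886353]))
```

It slipped at about -43°, so I'll pinch again there.

Emit:
{"api": "send_rows", "payload": {
  "plan": "0 0 0 -.07 -.3 0 .15;0 0 0 -.14 -.6 0 .15;0 0 0 -.14 -.6 0 .15;0 0 0 -.14 -.6 -.2 .15;0 0 0 -.14 -.6 -.4 .15;0 0 0 -.14 -.6 -.6 .15;0 0 0 -.14 -.6 -.81 .15;0 0 0 -.14 -.6 -.81 .15;0 0 0 -.14 -.6 -.81 -1;0 0 0 -.14 -.6 -.81 -1"
}}

```text
clock: 70.57
ee_pos: [0.621, -0.0371, 0.1572]
eef_rot: [180.0, 0.0, 152.1]
contact_force: [0.0, -0.4, 0.0]
gripper_width: 0.3
grasp_force: 0.0
```

Emit:
{"api": "send_rows", "payload": {
  "plan": "0 0 0 0 0 0 -1;0 0 0 0 0 0 -1;0 0 0 0 0 0 -1;0 0 0 0 0 0 -1;0 0 0 0 0 0 -1;0 0 0 0 0 0 -1;0 0 0 0 0 0 -1;0 0 0 0 0 0 -1;0 0 0 0 0 0 -1;0 0 0 0 0 0 -1"
}}

```text
clock: 71.4
ee_pos: [0.6217, -0.0374, 0.1583]
eef_rot: [180.0, 0.1, 152.0]
contact_force: [0.1, -1.2, 5.7]
gripper_width: 0.155
grasp_force: 25.0
```

Emit:
{"api": "send_rows", "payload": {
  "plan": "0 0 0 .06 .07 0 -1;0 0 0 .105 .145 0 -1;0 0 0 .14 .225 0 -1;0 0 0 .16 .305 0 -1;0 0 0 .17 .395 0 -1;0 0 0 .17 .48 0 -1;0 0 0 .16 .545 0 -1;0 0 0 .15 .585 0 -1;0 0 0 .15 .6 0 -1;0 0 0 .15 .6 0 -1"
}}

```text
clock: 72.23
ee_pos: [0.6363, 0.0223, 0.158]
eef_rot: [-179.9, 0.2, 152.1]
contact_force: [0.1, -5.6, 6.2]
gripper_width: 0.155
grasp_force: 26.0
```

Emit:
{"api": "send_rows", "payload": {
  "plan": "0 0 0 0 0 0 .15;0 0 0 0 0 0 .15;0 0 0 0 0 0 .15;0 0 0 0 0 .2 .15;0 0 0 0 0 .4 .15;0 0 0 0 0 .6 .15;0 0 0 0 0 .8 .15;0 0 0 0 0 .8 .15;0 0 0 0 0 .8 .15;0 0 0 0 0 .8 .15"
}}

```text
clock: 73.07
ee_pos: [0.635, 0.0231, 0.2352]
eef_rot: [-180.0, -0.1, 152.1]
contact_force: [0.4, 0.4, -0.3]
gripper_width: 0.573
grasp_force: 0.0
```

```bash
python3 - <<'E'
from h import *
s=env.observe();im=env.get_image('wrist');cv2.imwrite('pics/wC3.png',im[:,:,::-1])
print(s['ee_pos'],lever(im,s,np.array([.5762,.006])))
E
```

```text
[0.63501678 0.02311257 0.23518023] (np.int64(564), np.float64(17.034951530762378), array([ 5.40199696, 32.20600681]), array([0.63803437, 0.02076942]))
```

Emit:
{"api": "send_rows", "payload": {
  "plan": "0 0 0 .04 -.2 0 -1;0 0 0 .075 -.38 0 -1;0 0 0 .075 -.38 0 -1;0 0 0 .075 -.38 0 -1;0 0 0 .075 -.38 0 -1;0 0 0 .075 -.38 -.2 -1;0 0 0 .075 -.38 -.4 -1;0 0 0 .075 -.38 -.6 -1;0 0 0 .075 -.38 -.86 -1;0 0 0 .075 -.38 -.86 -1"
}}

```text
clock: 73.95
ee_pos: [0.6396, -0.0138, 0.1443]
eef_rot: [-179.8, -0.6, 152.1]
contact_force: [-0.8, 0.8, -1.5]
gripper_width: -0.002
grasp_force: 0.0
```

Emit:
{"api": "send_rows", "payload": {
  "plan": "0 0 0 -.005 .02 0 -1;0 0 0 -.01 .04 0 -1;0 0 0 -.01 .06 0 -1;0 0 0 -.015 .08 0 -1;0 0 0 -.02 .1 0 -1;0 0 0 -.02 .11 0 -1;0 0 0 -.02 .12 0 -1;0 0 0 -.025 .12 0 -1;0 0 0 -.025 .12 0 -1;0 0 0 -.025 .12 0 -1"
}}

```text
clock: 74.78
ee_pos: [0.6408, -0.0033, 0.1509]
eef_rot: [-180.0, -0.0, 152.0]
contact_force: [0.1, -1.6, 0.6]
gripper_width: 0.002
grasp_force: 0.0
```

Emit:
{"api": "send_rows", "payload": {
  "plan": "0 0 0 0 .01 0 -1;0 0 0 0 .015 0 -1;0 0 0 0 .02 0 -1;0 0 0 0 .025 0 -1;0 0 0 0 .03 0 -1;0 0 0 0 .035 0 -1;0 0 0 0 .04 0 -1;0 0 0 0 .04 0 -1;0 0 0 0 .04 0 -1;0 0 0 0 .04 0 -1"
}}

```text
clock: 75.62
ee_pos: [0.6408, 0.0005, 0.1509]
eef_rot: [-180.0, 0.0, 152.0]
contact_force: [-0.1, -3.1, -0.3]
gripper_width: 0.001
grasp_force: 1.1
```

Emit:
{"api": "send_rows", "payload": {
  "plan": "0 0 0 0 .01 0 -1;0 0 0 0 .015 0 -1;0 0 0 0 .02 0 -1;0 0 0 0 .025 0 -1;0 0 0 0 .03 0 -1;0 0 0 0 .035 0 -1;0 0 0 0 .04 0 -1;0 0 0 0 .04 0 -1;0 0 0 0 .04 0 -1;0 0 0 0 .04 0 -1"
}}

```text
clock: 76.45
ee_pos: [0.6407, 0.0019, 0.1509]
eef_rot: [-179.7, 0.1, 152.0]
contact_force: [-1.1, -12.1, 0.8]
gripper_width: -0.001
grasp_force: 4.5
```

C is on its stop (12 N). I'll confirm B the same way.

Emit:
{"api": "send_rows", "payload": {
  "plan": "0 0 0 0 -.1 0 -1;0 0 0 0 -.1 0 -1;0 0 0 0 -.1 .2 -1;0 0 0 0 -.1 .4 -1;0 0 0 0 -.1 .6 -1;0 0 0 0 -.1 .8 -1;0 0 0 0 -.1 .8 -1;0 0 0 0 -.1 .8 -1;0 0 0 0 -.1 .8 -1;0 0 0 0 -.1 .8 -1"
}}

```text
clock: 77.28
ee_pos: [0.64, -0.0048, 0.2288]
eef_rot: [-180.0, -0.2, 152.1]
contact_force: [-0.2, -1.8, -1.2]
gripper_width: -0.003
grasp_force: 0.0
```

Emit:
{"api": "send_rows", "payload": {
  "plan": "0 0 0 -.1 -.2 0 -1;0 0 0 -.2 -.5 0 -1;0 0 0 -.3 -.8 0 -1;0 0 0 -.41 -1 0 -1;0 0 0 -.41 -1 0 -1;0 0 0 -.41 -1 0 -1;0 0 0 -.41 -1 0 -1;0 0 0 -.41 -1 0 -1;0 0 0 -.41 -1 0 -1;0 0 0 -.41 -1 0 -1"
}}

```text
clock: 78.12
ee_pos: [0.6001, -0.1043, 0.2307]
eef_rot: [180.0, -0.0, 152.1]
contact_force: [0.9, -0.9, 0.8]
gripper_width: 0.0
grasp_force: 0.0
```

Emit:
{"api": "send_rows", "payload": {
  "plan": "0 0 0 -.1 -.2 0 -1;0 0 0 -.2 -.5 0 -1;0 0 0 -.3 -.8 0 -1;0 0 0 -.41 -1 0 -1;0 0 0 -.41 -1 0 -1;0 0 0 -.41 -1 0 -1;0 0 0 -.41 -1 0 -1;0 0 0 -.41 -1 0 -1;0 0 0 -.41 -1 0 -1;0 0 0 -.41 -1 0 -1"
}}

```text
clock: 78.95
ee_pos: [0.5592, -0.2043, 0.2309]
eef_rot: [180.0, -0.0, 152.1]
contact_force: [0.5, -0.5, -0.4]
gripper_width: -0.002
grasp_force: 0.0
```

Emit:
{"api": "send_rows", "payload": {
  "plan": "0 0 0 -.1 -.2 0 -1;0 0 0 -.2 -.5 0 -1;0 0 0 -.3 -.8 0 -1;0 0 0 -.41 -1 0 -1;0 0 0 -.41 -1 0 -1;0 0 0 -.41 -1 0 -1;0 0 0 -.41 -1 0 -1;0 0 0 -.41 -1 0 -1;0 0 0 -.41 -1 0 -1;0 0 0 -.41 -1 0 -1"
}}

```text
clock: 79.78
ee_pos: [0.5182, -0.3043, 0.2309]
eef_rot: [180.0, -0.0, 152.1]
contact_force: [-0.3, -0.5, 0.2]
gripper_width: -0.0
grasp_force: 0.0
```

```bash
python3 - <<'E'
from h import *
s=env.observe();im=env.get_image('wrist');cv2.imwrite('pics/wB5.png',im[:,:,::-1])
print(s['ee_pos'],lever(im,s,np.array([.448,-.2917])))
E
```

```text
[ 0.51822197 -0.30433396  0.23090027] (np.int64(631), np.float64(21.32862860244828), array([ 9.16783391, 34.62564519]), array([ 0.50700341, -0.26911794]))
```

Emit:
{"api": "send_rows", "payload": {
  "plan": "0 0 0 0 0 -.2 -1;0 0 0 0 0 -.4 -1;0 0 0 0 0 -.6 -1;0 0 0 0 0 -.79 -1;0 0 0 0 0 -.79 -1;0 0 0 0 0 -.79 -1;0 0 0 -.01 .03 -.79 -1;0 0 0 -.02 .06 -.79 -1;0 0 0 -.025 .07 -.79 -1;0 0 0 -.025 .07 -.79 -1"
}}

```text
clock: 80.67
ee_pos: [0.5157, -0.2982, 0.1533]
eef_rot: [-180.0, 0.1, 152.1]
contact_force: [-0.3, -0.8, -0.1]
gripper_width: -0.002
grasp_force: 0.0
```

Emit:
{"api": "send_rows", "payload": {
  "plan": "0 0 0 0 .01 0 -1;0 0 0 0 .015 0 -1;0 0 0 0 .02 0 -1;0 0 0 -.01 .025 0 -1;0 0 0 -.01 .03 0 -1;0 0 0 -.01 .035 0 -1;0 0 0 -.01 .04 0 -1;0 0 0 -.01 .04 0 -1;0 0 0 -.01 .04 0 -1;0 0 0 -.01 .04 0 -1"
}}

```text
clock: 81.5
ee_pos: [0.5143, -0.2942, 0.1519]
eef_rot: [180.0, 0.0, 152.1]
contact_force: [0.2, -0.8, 0.4]
gripper_width: 0.0
grasp_force: 0.0
```

Emit:
{"api": "send_rows", "payload": {
  "plan": "0 0 0 0 .01 0 -1;0 0 0 0 .02 0 -1;0 0 0 -.01 .03 0 -1;0 0 0 -.01 .035 0 -1;0 0 0 -.01 .04 0 -1;0 0 0 -.01 .04 0 -1;0 0 0 -.01 .04 0 -1;0 0 0 -.01 .04 0 -1;0 0 0 -.01 .04 0 -1;0 0 0 -.01 .04 0 -1"
}}

```text
clock: 82.33
ee_pos: [0.5133, -0.2902, 0.1519]
eef_rot: [-180.0, 0.0, 152.0]
contact_force: [-0.2, -0.3, 0.2]
gripper_width: -0.001
grasp_force: 0.0
```

Emit:
{"api": "send_rows", "payload": {
  "plan": "0 0 0 0 .01 0 -1;0 0 0 0 .015 0 -1;0 0 0 0 .02 0 -1;0 0 0 0 .025 0 -1;0 0 0 0 .03 0 -1;0 0 0 0 .03 0 -1;0 0 0 0 .03 0 -1;0 0 0 0 .03 0 -1;0 0 0 0 .03 0 -1;0 0 0 0 .03 0 -1"
}}

```text
clock: 83.17
ee_pos: [0.5133, -0.2878, 0.152]
eef_rot: [-179.9, 0.0, 152.0]
contact_force: [1.3, -5.5, -1.9]
gripper_width: 0.003
grasp_force: 2.6
```

Emit:
{"api": "send_rows", "payload": {
  "plan": "0 0 0 0 .01 0 -1;0 0 0 0 .015 0 -1;0 0 0 0 .02 0 -1;0 0 0 0 .025 0 -1;0 0 0 0 .03 0 -1;0 0 0 0 .03 0 -1;0 0 0 0 .03 0 -1;0 0 0 0 .03 0 -1;0 0 0 0 .03 0 -1;0 0 0 0 .03 0 -1"
}}

```text
clock: 84.0
ee_pos: [0.5133, -0.2867, 0.1523]
eef_rot: [-179.7, 0.2, 152.1]
contact_force: [0.6, -12.1, -4.7]
gripper_width: 0.003
grasp_force: 5.9
```

B is on its stop too (12 N). I'll retreat and take a final look at all three blocks.

Emit:
{"api": "send_rows", "payload": {
  "plan": "0 0 0 0 -.1 0 -1;0 0 0 0 -.1 0 -1;0 0 0 0 -.1 .2 -1;0 0 0 0 -.1 .4 -1;0 0 0 0 -.1 .6 -1;0 0 0 0 -.1 .8 -1;0 0 0 0 -.1 1 -1;0 0 0 0 -.1 1 -1;0 0 0 0 -.1 1 -1;0 0 0 0 -.1 1 -1"
}}

```text
clock: 84.83
ee_pos: [0.513, -0.2934, 0.2506]
eef_rot: [179.9, -0.1, 152.1]
contact_force: [-0.3, 0.0, -0.9]
gripper_width: -0.001
grasp_force: 0.0
```

Emit:
{"api": "send_rows", "payload": {
  "plan": "0 0 0 -.2 -.2 0 -1;0 0 0 -.4 -.4 .1 -1;0 0 0 -.6 -.7 .2 -1;0 0 0 -.7 -1 .3 -1;0 0 0 -.7 -1 .3 -1;0 0 0 -.7 -1 .3 -1;0 0 0 -.7 -1 .3 -1;0 0 0 -.7 -1 .3 -1;0 0 0 -.7 -1 .3 -1;0 0 0 -.7 -1 .3 -1"
}}

```text
clock: 85.67
ee_pos: [0.4437, -0.3931, 0.2811]
eef_rot: [180.0, -0.1, 152.1]
contact_force: [-0.1, 0.6, 0.1]
gripper_width: -0.001
grasp_force: 0.0
```

Emit:
{"api": "send_rows", "payload": {
  "plan": "0 0 0 -.2 -.2 0 -1;0 0 0 -.4 -.4 .1 -1;0 0 0 -.6 -.7 .2 -1;0 0 0 -.9 -1 .3 -1;0 0 0 -.9 -1 .3 -1;0 0 0 -.9 -1 .3 -1;0 0 0 -.9 -1 .3 -1;0 0 0 -.9 -1 .3 -1;0 0 0 -.9 -1 .3 -1;0 0 0 -.9 -1 .3 -1"
}}

```text
clock: 86.5
ee_pos: [0.3542, -0.4931, 0.3113]
eef_rot: [180.0, -0.0, 152.2]
contact_force: [-0.4, -0.0, -0.2]
gripper_width: 0.002
grasp_force: 0.0
```

```bash
python3 - <<'E'
from h import *
t=env.get_image('top');cv2.imwrite('pics/topF.png',t[:,:,::-1]);sc=env.get_image('scene');cv2.imwrite('pics/scF.png',sc[:,:,::-1])
b=[cv2.resize(t[y-30:y+30,x-30:x+30],(260,260),interpolation=cv2.INTER_CUBIC)[:,:,::-1] for x,y in[(162,232),(259,188),(364,235)]]
w=cv2.resize(sc[80:310,80:330],(342,315))[:,:,::-1];u=cv2.resize(t[100:320],(438,188))[:,:,::-1]
o=np.zeros((580,780,3),np.uint8);o[:260]=np.hstack(b);o[260:575,:342]=w;o[260:448,342:]=u
cv2.imwrite('pics/v9.png',o)
for n,h in(('A',(.4503,.2797)),('C',(.5762,.006)),('B',(.448,-.2917))):print(n,lever(t,None,np.array(h),'top'))
print(env.observe()['clock'])
E
```

```text
A (np.int64(63), np.float64(11.992921902295462), array([-1.76947011, 23.61475111]), array([0.51248217, 0.29401526]))
C (np.int64(60), np.float64(16.07883360396866), array([ 2.50282279, 30.35619099]), array([0.63818143, 0.02048709]))
B (np.int64(64), np.float64(22.012382392640912), array([ 9.64170151, 35.07918048]), array([ 0.50812956, -0.27116091]))
86.6
```

View pics/v9.png

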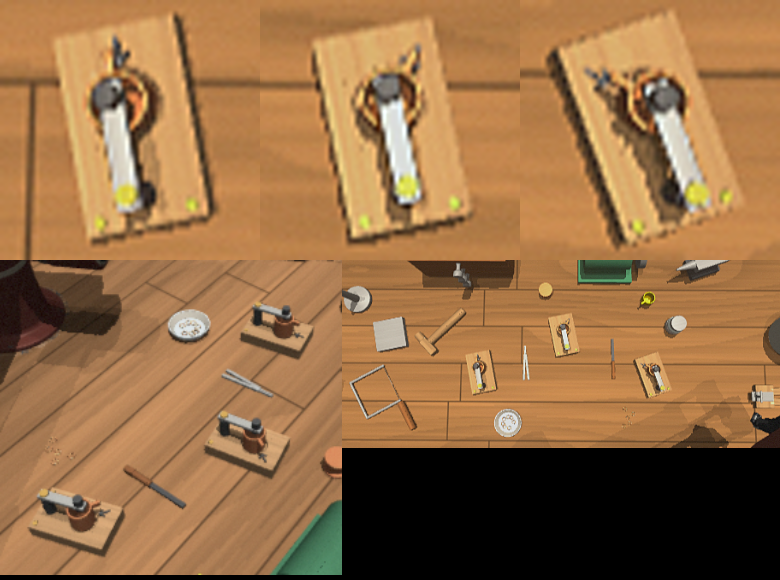

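The final view shows all three cups upright in their recesses, lugs over the arrows and levers lying along the block axes over the cups. The bystander tools are where they were.

```bash
python3 -c "
from rig import env
print(env.sign_off())"
```

```text
the job is handed in; nothing more can be done
None
```

I handed in the job at about 87 s with all three copper cups seated in blocks A, B and C, lugs over the arrows to within about 1–2° by my measurements, and all three levers pressed shut against their stops.

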